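# Roll down the binding of a banjo rim on a floating carriage

### The arm

A 6-joint arm with a two-finger parallel gripper is mounted at the origin on the work surface. World frame = base frame: x ahead of the robot, y to its left, z up, the work surface at z = 0. Lengths are in m, angles in rad, forces in N, time in s.
With the tool pointing down it reaches from about 0.3 to 0.875 m from the base axis. Payload 4.2 kg.
Tool frame: the origin (TCP) lies midway between the tips of the shut fingers; the grasp point (between the pads) lies 19 mm behind it; z points along the fingers, x is the direction in which the jaws open and shut, and the axes are right-handed (so a half turn about z gives the same grasp; the last joint's range is limited). The gripper opens to 85 mm and grips with 20 to 120 N. Pads are 22 mm wide; open, the fingers measure 114 mm over their backs; the gripper's body (76 mm by 85 mm) begins 54 mm behind the grasp point. The pads swing forward as they close: fully open they stand 13 mm farther back than shut.
Start: joints at [-1.343, 0.32, 1.565, -0, 1.257, -0.02], TCP at [0.141, -0.557, 0.231] pointing down, gripper open.
Joint ranges: [-3.11, 3.11], [-0.84, 2.01], [0.21, 2.61], [-1.34, 4.49], [0.05, 2.63], [-2.56, 2.56]. Speed limits (rad/s): [2.57, 2.57, 3.14, 3.14, 3.14, 3.14].

### API

Orientations are given as a unit quaternion [w, x, y, z].
In Python, from workcell import * gives the robot as it stands.
- The arm moves only by the tool arm_command, never from a script. Its argument "steps" is a list of rows, each a list of 6 numbers: the shift along the world's x, y, z in cm, then the turn, a rotation vector about the world's x, y, z in degrees. A call has 1 to 20 rows; each row is the pose to reach, as a shift and turn from the pose commanded when the call began; what a row does not reach only later rows make up. A row lasts 1/10 s, in which the tool goes at most 50 mm and 8.59 degrees, less where a joint would pass 70% of its speed; a pose out of reach is approached as far as the arm can. A call with a gripper value outside its range is refused whole. "jaw" is the opening, from -1 (shut) to 1 (fully open), set as the call begins (left out, the last holds). The fingers move at their own pace and stop on an object; "squeeze" is the grip in N (left out, the last holds). Time passes only in rows, so rows that repeat a pose let the fingers close. It gives the time, the measured TCP pose, the force and the opening at its end, in the units of the state.
- state(): the state, without advancing time (a new reading comes with each control period).
- get_image(name): name is "scene" or "top"; returns the picture (400x640x3 uint8, blue, green, red); there is no depth.
- get_calibration(name): a dict with "mtx" (3x3 intrinsics, pixels), "extrinsics" (4x4, takes a point from camera to world coordinates). Camera axes: x right, y up, looking along -z (the intrinsics and any distortion apply to the point x, -y, -z); pixel columns grow to the right and rows downward; lengths in m; the calibration is good to about 2 mm. A picture is of the moment at which its call begins. get_calibration takes no time and is no camera call.
- close_job(): hands the job in, once; it reports no verdict.
Trained networks look in the newest picture that a camera, given by its name, has taken for a name from the list of things; names that differ only in an ending like _2 or _b are one class to them, and where a whole thing is asked for, a point or a joint stands for the part that bears it (a point fixed in the world has none). Each returns a list of dicts, best first, with "conf" (0 to 1); they miss things now and then, are a little off and sometimes report something else, mostly with a low value. They report only what shows in the picture. A call takes as long as a camera call. They do not tell look-alikes from the thing itself.
- regions_of(camera, target): "pixels" (400x640 bool, what is visible of it).
- mark_of(camera, target): "xyz" ([x, y, z] in m, in world coordinates, good to about 4 mm: a listed point, or the origin of a listed thing).
The state is a dict: "clock": time; "joint_pos": joint angles; "joint_vel": joint speeds; "joint_torque": joint torques, N m; "ee_pos": TCP position; "ee_rot": TCP orientation; "contact_force": force on the tool from outside, world axes, zero at the start; "torque": the same for the moment, N m; "finger_gap": finger opening in m.
Only numpy, scipy, OpenCV 4.12 (cv2) and the standard library are available. Lean on these libraries where they do the work, as an engineer would, in place of code of your own. Each camera call takes 0.05 s, during which the arm holds its last target.

### The job

Pick up the ball roller by its handle and press down the freshly glued binding round the front of the banjo rim: bring the ball on at the left end mark and press there for a second, roll along to the middle mark and stay three seconds on it, then roll on to the right end mark and press for another second. Press with about 8 N (never under 4.5 N or over 12 N while you dwell), without easing off between the marks; the rim floats on a sprung carriage that runs away sideways under the ball, so keep it off its stops. Then ease the ball off at the right end mark and finish holding the tool upright in the gripper, clear of the rim, with the rim come to rest; leave the glue bottle, the tin and the tape roll on the bench alone.

Things in the scene. Friction and masses are not known exactly. Their poses are not given: they have to be found in the camera images.
- tool: Ball roller, a hand tool standing upright on the bench to the robot's left or right: at the bottom a steel ball, radius 25 mm with a flat foot, that turns freely about the tool's upright axis (rolls along an edge without dragging); above it a 30 x 30 mm square wooden handle, 59 to 121 mm above the origin. Origin: centre of the underside; z up, x and y square to the handle's faces. 0.27 kg.
- grip (a point): Middle of the tool's handle, where to hold it, 87 mm above the tool's origin.
- roller (a point): Centre of the tool's ball, 25 mm above the tool's origin (62 mm below grip).
- fixture: Fixed base plate of the floating fixture on the bench, 340 (x) x 440 (y) x 12 mm. Its x axis points away from the robot (turned by up to 0.2 rad), y to the robot's left. The origin lies on the bench under the rim's centre at rest. All its parts keep these directions; nothing turns.
- press (a joint): How far (m) the whole cross slide with rim has been pushed away along the fixture's +x: 0 at rest, stop at 0.11. Return spring 160 N/m (0.05 m is 8 N), damping 28 N s/m, no friction; moving mass about 5.5 kg.
- sway (a joint): Sideways position (m) of the rim along the fixture's +y: 0 at rest, stops at -0.14 and 0.14 (keep 10 mm off). Centring spring 28 N/m, damping 5 N s/m, no friction, mass 4.5 kg (varies by a fifth). A ball pressed on left of the centre line pushes the rim right and vice versa, at 8 N beating the spring: if the ball stops the rim runs off; if it stays 45 mm left on the rim, sway settles near -0.08.
- rim_centre (a point): Axis of the banjo rim, an upright wooden drum with a pale head, radius 140 mm, from 55 to 105 mm above the bench. The point is 85 mm above the bench, the height of the binding (pale stripe) and right for the ball's centre. x and y are the fixture's. Moves with press (+x) and sway (+y). Ball and rim touch when their axes are 165 mm apart.
- mark_left (a point): Left end mark, a short black line on the drum head's front edge; this point is on the rim's face at binding height. The ball's centre is at the mark when it lies 45 mm left (+y) of rim_centre, on the robot's side; on the mark is within about 15 mm.
- mark_mid (a point): Middle mark, the longer black line on the robot's side of the drum: ball centre at the same y (fixture axes) as rim_centre, within 15 mm.
- mark_right (a point): Right end mark, short black line; ball centre 45 mm right (-y) of rim_centre, within about 15 mm.
- glue: Bystander: white glue bottle, 48 mm across, 130 mm tall. Leave it where it is.
- tin: Bystander: steel can, 72 mm across, 85 mm tall. Leave it where it is.
- tape: Bystander: roll of tape lying flat, 100 mm across, 24 mm high. Leave it where it is.
There are look-alikes about, which are no part of the job. What is shaped like the tool but blue is not meant.

How it is judged:
On the way, in this order (a step that is already met when the one before it is completed fails the run):
1. tool lifted off the bench in the gripper (height (world z) of roller above 0.045 m and contact force between tool and the fingers above 1 N), for 0.2 s.
2. ball presses at the left end mark with 4.5 to 12 N, one second (y of roller in the frame of rim_centre between 0.028 and 0.062 m and x of roller in the frame of rim_centre below 0 m and contact force between tool and sway between 4.5 and 12 N), for 1 s.
3. ball presses at the middle mark (within 15 mm) with 4.5 to 12 N, three seconds (y of roller in the frame of rim_centre between -0.015 and 0.015 m and x of roller in the frame of rim_centre below 0 m and contact force between tool and sway between 4.5 and 12 N), for 3 s.
4. ball presses at the right end mark with 4.5 to 12 N, one second (y of roller in the frame of rim_centre between -0.062 and -0.028 m and x of roller in the frame of rim_centre below 0 m and contact force between tool and sway between 4.5 and 12 N), for 1 s.
At the end, for the whole second after the job is handed in: The tool is held upright (within 0.25 rad) and still in the gripper, its ball more than 15 mm off the bench and at least 25 mm clear of the rim, and the rim is at rest (under 30 mm/s) within 20 mm of its middle sideways position and within 10 mm of its rest position in press (height (world z) of roller between 0.04 and 0.4 m and horizontal distance between roller and rim_centre above 0.19 m and angle between tool's own z axis and vertical below 0.25 rad and contact force between tool and the fingers above 1 N and contact force between tool and sway below 0.2 N and value of joint sway between -0.02 and 0.02 m and value of joint press below 0.01 m and linear speed of sway below 0.03 m/s and linear speed of tool below 0.05 m/s); the arm keeps its last pose, push and grip.
It fails at once if between the marks (ball within 25 mm of the centre line) the pressure drops below 3 N or contact is lost (y of roller in the frame of rim_centre between -0.025 and 0.025 m and x of roller in the frame of rim_centre below 0 m and horizontal distance between roller and rim_centre below 0.195 m and value of joint press below 0.019 m and height (world z) of roller below 0.115 m).
It fails at once if the ball presses with more than 18 N (contact force between tool and sway above 18 N).
It fails at once if the floating fixture comes within 10 mm of a stop, sideways or in press (value of joint sway above 0.13 m or value of joint sway below -0.13 m or value of joint press above 0.1 m).
It fails at once if the rim is pushed with the arm or fingers instead of the tool (contact force between any of the arm, the fingers and sway above 1 N).
It fails at once if a bystander is moved by more than 30 mm (distance of any of glue, tin, tape from where it was at the start of the episode above 0.03 m).
It also fails if it takes over 72 s, if anything falls off the work surface, if the arm or the gripper's body presses on something with over 40 N, if the wrist force passes 120 N, or if a joint passes its speed limit or range.

## Working session

There is one attempt and no reset: what is moved stays moved. The work goes in short steps, Python scripts to look and compute and a tool call to move; the robot and the scene stay as the last step left them, time stands still between calls to the robot, and variables do not carry over. Pictures are saved under pics/ and viewed, and the job is handed in when it is done.

Besides the shell and the picture viewer there is one more tool, called after "Emit:" by a JSON object that holds its "name" and its "arguments", one argument or row to a line. arm_command: Moves the arm, as the interface text tells. Its arguments: {"type":"object","properties":{"steps":{"type":"array","items":{"type":"array","items":{"type":"number"}}},"jaw":{"type":"number"},"squeeze":{"type":"number"}},"required":["steps"]}

```bash
mkdir -p pics; ls
cat > h.py <<'E'
from workcell import *
import numpy as np, cv2
E
python3 - <<'E'
from h import *
s=state();print(s['clock'],s['ee_pos'],s['ee_rot'],s['contact_force'],s['finger_gap'])
for n in('scene','top'):
    im=get_image(n);cv2.imwrite(f'pics/{n}0.png',im);c=get_calibration(n);print(n,np.round(c['mtx'],1).tolist(),np.round(c['extrinsics'],3).tolist())
    for t in ('tool','grip','rim_centre','mark_left','mark_mid','mark_right','fixture','roller','glue','tin','tape'):
        print(n,t,[(np.round(d['xyz'],3).tolist(),round(d['conf'],2)) for d in mark_of(n,t)][:4])
E
```

```text
pics
0.0 [ 0.14090667 -0.55698323  0.23047575] [-5.45182393e-04  7.89064698e-01 -6.14309466e-01 -6.96456078e-04] [-0.35776297  0.38511789  0.13976053] 0.08503200068367642
scene [[513.8, 0.0, 322.2], [0.0, 513.8, 192.6], [0.0, 0.0, 1.0]] [[-0.129, -0.666, 0.734, 1.731], [0.991, -0.102, 0.082, 0.112], [0.02, 0.739, 0.674, 1.237], [0.0, 0.0, 0.0, 1.0]]
scene tool [([0.482, -0.354, 0.0], 0.86), ([0.293, -0.316, 0.002], 0.71), ([0.379, -0.325, 0.002], 0.61)]
scene grip [([0.482, -0.357, 0.079], 0.88), ([0.378, -0.326, 0.085], 0.86), ([0.291, -0.319, 0.085], 0.78)]
scene rim_centre [([0.619, 0.008, 0.085], 0.69), ([0.408, 0.337, 0.003], 0.47)]
scene mark_left [([0.593, -0.475, -0.001], 0.72), ([0.482, 0.029, 0.084], 0.56)]
scene mark_mid [([0.477, -0.008, 0.085], 0.92)]
scene mark_right [([0.488, -0.049, 0.088], 0.85)]
scene fixture [([0.618, 0.01, -0.001], 0.81)]
scene roller [([0.291, -0.315, 0.022], 0.84), ([0.379, -0.326, 0.025], 0.81), ([0.48, -0.354, 0.023], 0.54)]
scene glue [([0.408, 0.338, 0.003], 0.89)]
scene tin [([0.602, 0.438, -0.001], 0.62)]
scene tape [([0.596, -0.475, 0.003
[... 280 characters left out ...]
 -0.002], 0.7), ([0.48, -0.354, 0.002], 0.63), ([0.619, 0.007, 0.085], 0.58)]
top grip [([0.292, -0.314, 0.089], 0.8), ([0.377, -0.322, 0.084], 0.69), ([0.482, -0.355, 0.084], 0.58)]
top rim_centre [([0.623, 0.008, 0.086], 0.76)]
top mark_left [([0.479, 0.029, 0.084], 0.9)]
top mark_mid [([0.478, -0.007, 0.085], 0.66), ([0.478, 0.035, 0.086], 0.55)]
top mark_right [([0.49, -0.044, 0.084], 0.58)]
top fixture [([0.62, 0.007, -0.003], 0.67)]
top roller [([0.295, -0.316, 0.021], 0.8), ([0.48, -0.356, 0.024], 0.71), ([0.383, -0.328, 0.025], 0.53)]
top glue [([0.406, 0.336, 0.006], 0.6), ([0.605, 0.439, -0.003], 0.38)]
top tin [([0.607, 0.437, 0.0], 0.63)]
top tape [([0.591, -0.472, 0.004], 0.56)]
```

View pics/scene0.png

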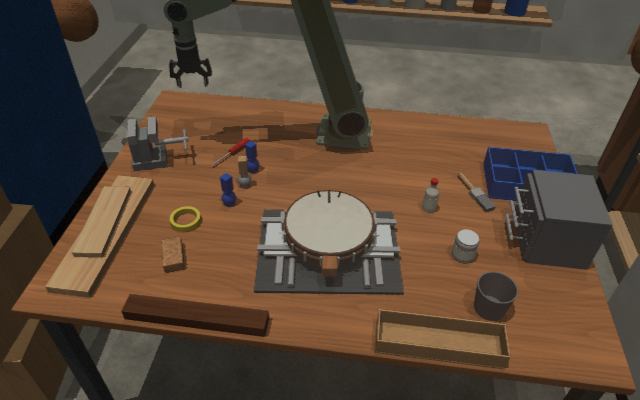

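View pics/top0.png

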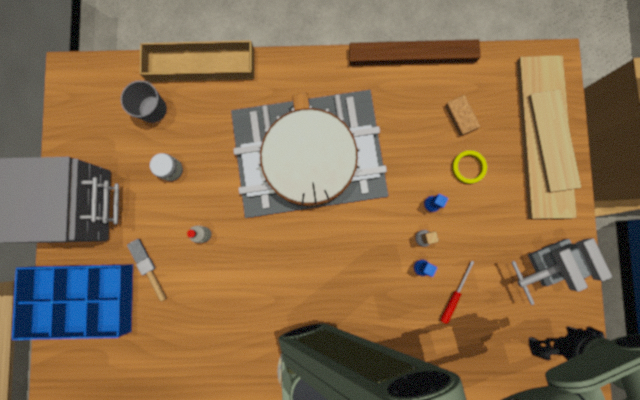

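The wooden-handled tool is the middle one of the row (scene pixel 243,170; top 427,238), at about (0.380, -0.326). Blue look-alikes stand on either side of it. Next I'll measure handle yaw and fixture angle.

```bash
cat >> h.py <<'E'
def ray(n,uv,z):
    c=get_calibration(n);K=np.array(c['mtx']);E=np.array(c['extrinsics'])
    uv=np.atleast_2d(np.array(uv,float))
    d=np.c_[(uv[:,0]-K[0,2])/K[0,0],-(uv[:,1]-K[1,2])/K[1,1],-np.ones(len(uv))]@E[:3,:3].T
    return E[:3,3]+d*((z-E[2,3])/d[:,2])[:,None]
def proj(n,P):
    c=get_calibration(n);K=np.array(c['mtx']);E=np.array(c['extrinsics'])
    p=(np.atleast_2d(P)-E[:3,3])@E[:3,:3]
    return np.c_[K[0,0]*p[:,0]/-p[:,2]+K[0,2],K[1,1]*-p[:,1]/-p[:,2]+K[1,2]]
E
python3 - <<'E'
from h import *
im=get_image('top')
a=im[205:295,385:475];b=get_image('scene')[130:220,200:290]
cv2.imwrite('pics/crop.png',np.hstack([cv2.resize(a,(400,400),interpolation=cv2.INTER_CUBIC),cv2.resize(b,(400,400),interpolation=cv2.INTER_CUBIC)]))
K=None
r=regions_of('top','fixture')
for d in r[:3]:
    m=d['pixels'];print(d['conf'],m.sum())
m=r[0]['pixels'].astype(np.uint8)
cs=max(cv2.findContours(m,0,2)[0],key=cv2.contourArea)[:,0,:]
h=cv2.convexHull(cs)[:,0,:]
P=ray('top',h,0.012)[:,:2].astype(np.float32)
print('fixture rect',cv2.minAreaRect(P))
for d in regions_of('top','sway')[:2]:
    print('sway',d['conf'],d['pixels'].sum())
for d in regions_of('top','tool')[:4]:
    m=d['pixels'];ys,xs=np.nonzero(m);print(d['conf'],m.sum(),xs.mean(),ys.mean(),im[m].mean(0))
# wood top colour of handle
for n,I in(('top',im),):
    print([ (p,) for p in np.round(proj(n,[[.38,-.326,.121],[.38,-.326,.059],[.38,-.326,0]]),1).tolist()])
E
```

```text
0.69 15805
fixture rect ((0.6576254367828369, 0.014568135142326355), (0.3610196113586426, 0.45244842767715454), 7.425015926361084)
sway 0.58 7795
sway 0.29 316
0.87 260 425.9076923076923 237.46923076923076 [ 88.42307692 115.53076923 134.73846154]
0.67 360 434.77777777777777 202.4138888888889 [119.25833333  73.21111111  55.81666667]
0.62 295 424.1050847457627 267.97966101694914 [130.44067797  73.85762712  45.76271186]
0.28 7927 308.4000252302258 154.82023464110003 [168.18733443 183.38728397 186.25469913]
[([432.4, 237.2],), ([426.8, 237.5],), ([422.1, 237.8],)]
```

View pics/crop.png

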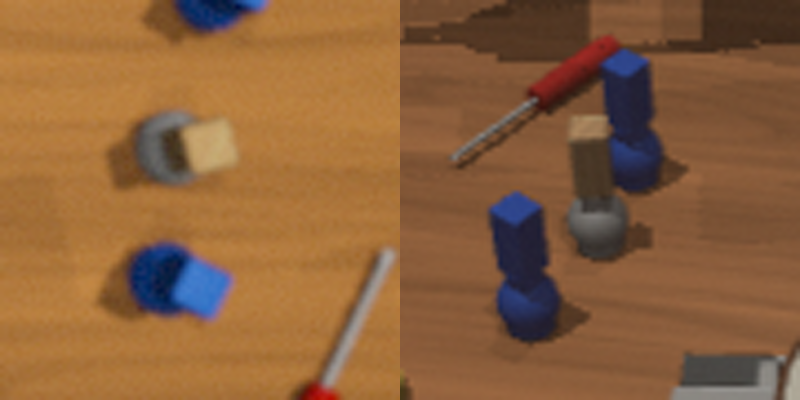

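Run:
```python
from h import *
im=get_image('top')
c=im[225:250,415:445].astype(int)
m=((c[...,2]-c[...,0]>25)&(c[...,0]>100)).astype(np.uint8)
print('\n'.join(''.join('.#'[v] for v in r) for r in m))
cv2.imwrite('pics/fx.png',cv2.resize(im[85:225,225:395],(765,590)[:2] if 0 else (728,600),interpolation=cv2.INTER_CUBIC))
```

```text
..............................
..............................
..............................
..............................
..............................
........###...................
..............................
............#.................
................#####.........
.............#########........
............##########........
.............#########........
.............#########........
.............##########.......
.............##########.......
.............##########.......
..............########........
...............###............
..............................
..............................
..............................
..............................
..............................
..............................
..............................
```

View pics/fx.png

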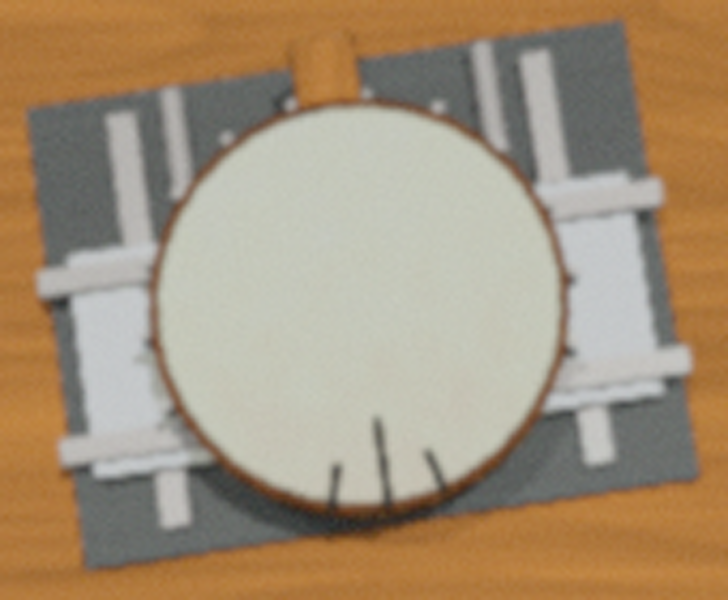

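Run:
```python
from h import *
s=728/170;s2=600/140
z=lambda p:np.c_[np.array(p)[:,0]/s+225-.5+.5/s,np.array(p)[:,1]/s2+85-.5]
C=ray('top',z([(87,566),(697,477),(30,108),(622,22)]),.012)[:,:2]
print(C.round(4),'centre',C.mean(0))
fl,fr,bl,br=C
for a,b in((fr,fl),(br,bl)): d=b-a;print('len',np.hypot(*d),'ang',np.arctan2(-d[0],d[1]))
for a,b in((fl,bl),(fr,br)): d=b-a;print('len',np.hypot(*d),'ang',np.arctan2(d[1],d[0]))
# head circle
E=ray('top',z([(152,300),(567,290),(358,98),(358,510),(208,158),(505,150),(205,450),(520,440)]),.105)[:,:2]
A=np.c_[2*E,np.ones(len(E))];q=np.linalg.lstsq(A,(E**2).sum(1),rcond=None)[0];print('circle',q[:2],np.sqrt(q[2]+q[:2]@q[:2]))
M=ray('top',z([(378,418),(387,512),(336,467),(328,508),(430,452),(445,492)]),.105)[:,:2];print(M.round(4))
d=M[0]-M[1];print('mid mark ang',np.arctan2(d[1],d[0]))
# handle top
im=get_image('top');c=im[225:250,415:445].astype(int)
m=((c[...,2]-c[...,0]>25)&(c[...,0]>100)).astype(np.uint8);m[:8]=0
n,l,st,ce=cv2.connectedComponentsWithStats(m,connectivity=4);k=1+np.argmax(st[1:,4])
ys,xs=np.nonzero(l==k)
pts=np.concatenate([np.c_[xs+415+a,ys+225+b] for a in(-.5,.5) for b in(-.5,.5)])
P=ray('top',pts,.121)[:,:2].astype(np.float32);print(cv2.minAreaRect(P),P.mean(0))
# scene view of handle top
im=get_image('scene');u=proj('scene',[[.38,-.326,.121]])[0].astype(int);print(u)
cv2.imwrite('pics/hs.png',cv2.resize(im[u[1]-15:u[1]+25,u[0]-20:u[0]+20],(600,600),interpolation=cv2.INTER_CUBIC))
```

```text
[[ 0.4548  0.2077]
 [ 0.5086 -0.2244]
 [ 0.7885  0.2488]
 [ 0.8424 -0.1825]] centre [0.6485919  0.01238571]
len 0.4354136942406801 ang 0.12397307224004012
len 0.4346749154420621 ang 0.12427021509182869
len 0.33626410847440974 ang 0.12261505009612245
len 0.33639307726513085 ang 0.12481180548154165
circle [0.61997422 0.00897967] 0.1397654539314302
[[ 0.5417 -0.0021]
 [ 0.4795 -0.0068]
 [ 0.5098  0.0261]
 [ 0.4829  0.0318]
 [ 0.5184 -0.0358]
 [ 0.4918 -0.045 ]]
mid mark ang 0.07598694152786453
((0.37906309962272644, -0.3261742889881134), (0.027444809675216675, 0.027202410623431206), 88.81848907470703) [ 0.37922853 -0.32566473]
[240 157]
```

View pics/hs.png

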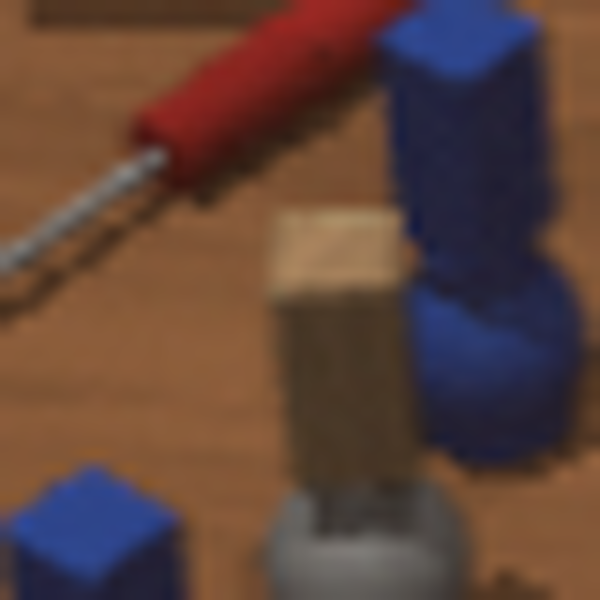

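Run:
```python
from h import *
u0=np.array([220,142])
q=np.array([(273,208),(405,208),(402,298),(268,304)])/15+u0-.5
P=ray('scene',q,.121)[:,:2];print(P.round(4),P.mean(0))
for i in range(4):
    d=P[(i+1)%4]-P[i];print(np.hypot(*d),np.degrees(np.arctan2(d[1],d[0])))
qt=np.array([(182,128),(226,118),(238,158),(193,170)])/4.444+[385,205]-.5
P=ray('top',qt,.121)[:,:2];print(P.round(4),P.mean(0))
for i in range(4):
    d=P[(i+1)%4]-P[i];print(np.hypot(*d),np.degrees(np.arctan2(d[1],d[0])))
```

```text
[[ 0.3682 -0.3398]
 [ 0.3635 -0.3096]
 [ 0.396  -0.3024]
 [ 0.4028 -0.3321]] [ 0.38261749 -0.32098903]
0.030534798276587317 98.86382019298048
0.03331085497289482 12.434298344601489
0.03044250273259042 -77.0586329923703
0.03548187812296663 -167.51044659375404
[[ 0.3909 -0.3076]
 [ 0.3964 -0.3349]
 [ 0.3718 -0.3411]
 [ 0.365  -0.3132]] [ 0.38103353 -0.3241992 ]
0.027849170184072763 -78.45059404600526
0.02538249025957804 -166.0507024355358
0.028701053093032013 103.62939051145551
0.026402921743109292 12.048280976961085
```

Emit:
{"name": "arm_command", "arguments": {
  "steps": [
    [2,2,0,0,0,-0.5],
    [5,4.8,0,0,0,-1],
    [8.5,8.2,0,0,0,-1.9],
    [12,11.6,0,0,0,-1.9],
    [15.5,15,0,0,0,-1.9],
    [19,18.4,0,0,0,-1.9],
    [22,21.3,0,0,0,-1.9],
    [23.5,22.8,0,0,0,-1.9],
    [24,23.25,0,0,0,-1.9],
    [24,23.25,-2,0,0,-1.9],
    [24,23.25,-4,0,0,-1.9],
    [24,23.25,-4,0,0,-1.9]
  ],
  "jaw": 1,
  "squeeze": 100
}}

```text
clock: 2.8
ee_pos: [0.3792, -0.3244, 0.1891]
ee_rot: [0.0, 0.779, -0.628, -0.003]
contact_force: [0.5, 0.3, 0.3]
finger_gap: 0.0854
```

Run:
```python
from h import *
s=state();print(s['ee_pos'],s['contact_force'])
im=get_image('scene');u=[240,160]
a=cv2.resize(im[60:220,160:320],(600,600),interpolation=cv2.INTER_CUBIC)
cv2.imwrite('pics/g1.png',a)
s=state();print(s['ee_pos'],s['contact_force'])
print([(np.round(d['xyz'],4).tolist(),round(d['conf'],2)) for d in mark_of('scene','grip')][:4])
s=state();print(s['ee_pos'],s['contact_force'])
```

```text
[ 0.37917821 -0.32440034  0.18908193] [0.49557149 0.25404519 0.30963087]
[ 0.38001849 -0.32511061  0.19056329] [ 0.45606328 -0.04816387  0.30976539]
[([0.4862, -0.3594, 0.0831], 0.82), ([0.2905, -0.3175, 0.0856], 0.66), ([0.3789, -0.3265, 0.0849], 0.56)]
[ 0.38064852 -0.32564251  0.19158251] [-0.78531079  0.06109258  0.19353615]
```

View pics/g1.png

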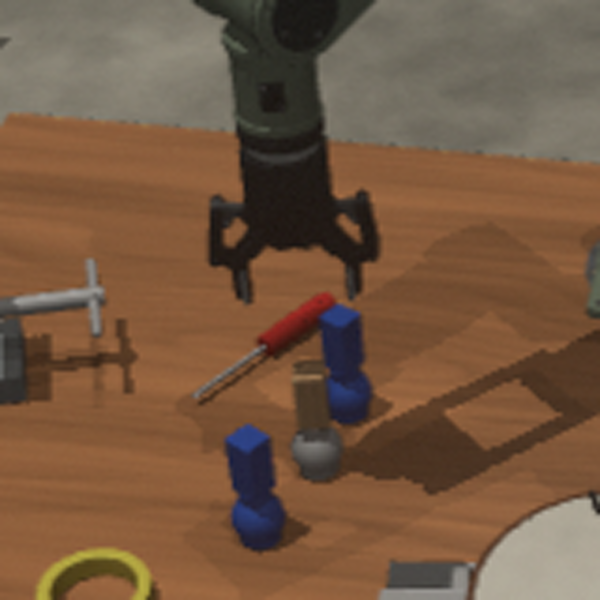

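The gripper (around 295,230 in the crop) is lined up with the wooden handle (310,390), clear of both blue ones. Going down.

Emit:
{"name": "arm_command", "arguments": {
  "steps": [
    [0,0,-2,0,0,0],
    [0,0,-4.5,0,0,0],
    [0,0,-7,0,0,0],
    [0,0,-9,0,0,0],
    [0,0,-10.7,0,0,0],
    [0,0,-11.8,0,0,0],
    [0,0,-12.3,0,0,0],
    [0,0,-12.3,0,0,0]
  ]
}}

```text
clock: 3.7
ee_pos: [0.3812, -0.3253, 0.0685]
ee_rot: [0.0, 0.779, -0.627, 0.0]
contact_force: [0.5, 0.1, 0.3]
finger_gap: 0.0856
```

Emit:
{"name": "arm_command", "arguments": {
  "steps": [
    [0,0,0,0,0,0],
    [0,0,0,0,0,0],
    [0,0,0,0,0,0],
    [0,0,0,0,0,0],
    [0,0,0,0,0,0],
    [0,0,0,0,0,0],
    [0,0,0,0,0,0],
    [0,0,0,0,0,0]
  ],
  "jaw": -1,
  "squeeze": 100
}}

```text
clock: 4.5
ee_pos: [0.3813, -0.325, 0.0689]
ee_rot: [-0.0, 0.779, -0.627, 0.0]
contact_force: [-0.4, 1.7, 6.4]
finger_gap: 0.0287
```

Emit:
{"name": "arm_command", "arguments": {
  "steps": [
    [0,0,1,0,0,0],
    [0,0,2.5,0,0,0],
    [0,0,4.5,0,0,0],
    [0,0,6,0,0,0],
    [0,0,7,0,0,0],
    [0.2,1,7,0,0,0],
    [0.5,4,7,0,0,0],
    [0.8,8,7,0,0,0],
    [1.1,12,7,0,0,0],
    [1.4,16,7,0,0,0],
    [1.7,20,7,0,0,0],
    [2,24,7,0,0,0],
    [2.2,28,7,0,0,0],
    [2.4,31,6.8,0,0,0],
    [2.5,33.5,6.5,0,0,0],
    [2.6,35,6.2,0,0,0],
    [2.6,35.3,6,0,0,0],
    [2.6,35.3,6,0,0,0]
  ]
}}

```text
clock: 6.3
ee_pos: [0.406, 0.0285, 0.1275]
ee_rot: [0.001, 0.779, -0.627, -0.001]
contact_force: [-1.0, -0.2, -3.0]
finger_gap: 0.0288
```

Run:
```python
from h import *
s=state();print(s['clock'],s['ee_pos'],s['ee_rot'],s['contact_force'],s['finger_gap'],s['joint_pos'])
im=get_image('scene');cv2.imwrite('pics/l1.png',cv2.resize(im[80:260,180:420],(800,600),interpolation=cv2.INTER_CUBIC))
s=state();print(s['ee_pos'],s['contact_force'])
im=get_image('top');cv2.imwrite('pics/l2.png',cv2.resize(im[80:260,200:440],(800,600),interpolation=cv2.INTER_CUBIC))
s=state();print(s['ee_pos'],s['contact_force'])
for n in('scene','top'):
  for t in('roller','grip','tool'):
    print(n,t,[(np.round(d['xyz'],4).tolist(),round(d['conf'],2)) for d in mark_of(n,t)][:4]); s=state();print(s['ee_pos'].round(4),s['contact_force'].round(2))
```

```text
6.3 [0.40601461 0.02846989 0.12754335] [ 8.22131489e-04  7.79252701e-01 -6.26708857e-01 -7.48302670e-04] [-1.03552642 -0.24994343 -3.01494646] 0.028794160719688044 [ 4.19436110e-02  1.63079202e-01  2.07675992e+00 -3.19359652e-04
  9.03962729e-01  1.39678750e+00]
[0.4063178  0.02797773 0.12780711] [ 0.03824984 -0.35449666 -3.01046353]
[0.40658766 0.02766177 0.1280108 ] [ 0.35289512  0.08721325 -2.08164617]
scene roller [([0.2918, -0.3147, 0.0205], 0.81), ([0.4029, 0.0279, 0.0829], 0.63), ([0.4785, -0.3553, 0.0232], 0.58)]
[0.4068 0.0275 0.1282] [ 0.1  -0.43 -1.59]
scene grip [([0.4021, 0.0282, 0.1439], 0.9), ([0.4816, -0.3576, 0.0808], 0.69), ([0.2914, -0.3195, 0.0872], 0.64)]
[0.4069 0.0274 0.1283] [ 0.34 -0.46 -2.91]
scene tool [([0.4038, 0.0294, 0.0613], 0.83), ([0.481, -0.3544, 0.0031], 0.69), ([0.2898, -0.314, 0.0034], 0.59)]
[0.407  0.0274 0.1284] [ 0.84 -0.28 -2.98]
top roller [([0.4785, -0.3566, 0.0215], 0.79), ([0.2936, -0.3158, 0.024], 0.64)]
[0.407  0.0275 0.1284] [ 0.18 -0.62 -2.16]
top grip [([0.2933, -0.3127, 0.085], 0.86), ([0.4858, -0.3558, 0.0869], 0.6)]
[0.4071 0.0275 0.1284] [ 1.04  0.04 -2.3 ]
top tool [([0.2962, -0.3163, 0.0017], 0.65), ([0.4813, -0.3555, 0.0017], 0.65)]
[0.4071 0.0276 0.1284] [ 1.25 -0.89 -2.99]
```

View pics/l1.png

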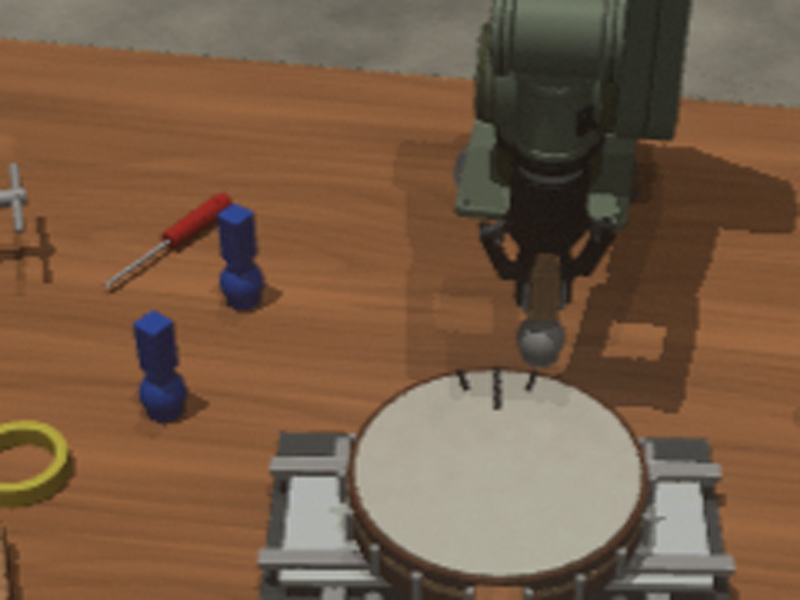

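View pics/l2.png

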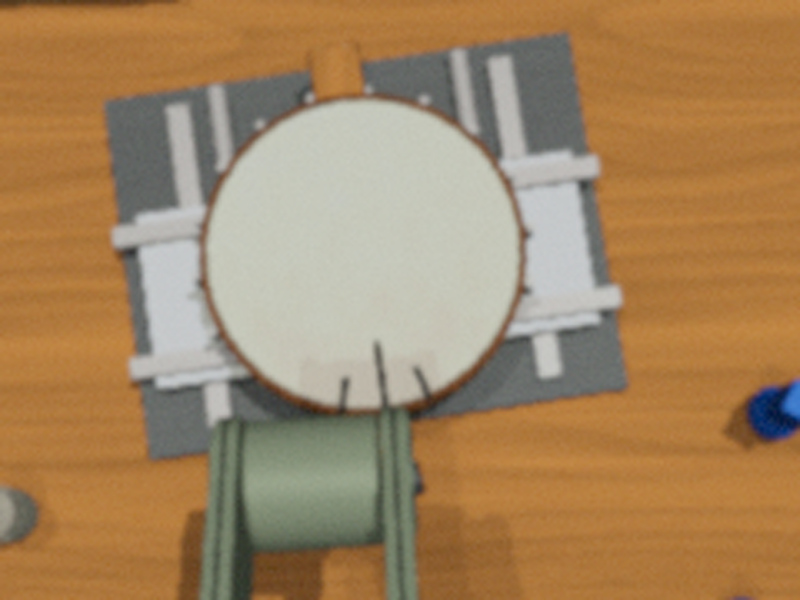

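```bash
cat >> h.py <<'E'
from scipy.optimize import least_squares
R0=np.array([0.620,0.009]);PHI=0.124
EX=np.array([np.cos(PHI),np.sin(PHI)]);EY=np.array([-np.sin(PHI),np.cos(PHI)])
def fix(w): d=np.asarray(w)[:2]-R0; return np.array([d@EX,d@EY])
def rim(n,im,guess,rad=None,dbg=None):
    """edge search along radial rays of projected circle: strongest drop pale->brown"""
    g=cv2.GaussianBlur(im,(3,3),0).astype(np.float32).min(2) # min channel: pale high, brown low
    c=np.array(guess,float);r0=rad or .139
    for it in range(4):
        th=np.linspace(0,2*np.pi,181)[:-1]; w=.012 if it else .035
        rr=np.arange(r0-w,r0+w,.0006)
        P=c+rr[None,:,None]*np.stack([np.cos(th),np.sin(th)],1)[:,None,:]
        uv=proj(n,np.c_[P.reshape(-1,2),np.full(P.size//2,.105)]).astype(np.float32)
        v=cv2.remap(g,uv[:,0].reshape(P.shape[:2]),uv[:,1].reshape(P.shape[:2]),cv2.INTER_LINEAR)
        d=v[:,:-8]-v[:,8:]            # drop over ~5 mm
        k=d.argmax(1);q=d.max(1)
        ok=(q>25)&(k>0)&(k<d.shape[1]-1)&(v[:,0]>90)
        E=c+(rr[k+4])[:,None]*np.stack([np.cos(th),np.sin(th)],1);E=E[ok]
        f=(lambda x:np.hypot(E[:,0]-x[0],E[:,1]-x[1])-(rad or x[2]))
        s=least_squares(f,[*c]+([] if rad else [r0]),loss='soft_l1',f_scale=.0015)
        c=s.x[:2]; r0=rad or s.x[2]
    return c,r0,ok.sum(),np.median(abs(f(s.x)))
E
python3 - <<'E'
from h import *
print(state()['clock'])
for n in('scene','top'):
    for g in([.62,.009],[.64,-.02],[.62,.04]):
        im=get_image(n) if g[0]==.62 and g[1]<.01 else im
        c,r,k,e=rim(n,im,g);print(n,c.round(4),round(r,4),k,round(e,5), fix(c).round(4))
for i in range(2):
    c,r,k,e=rim('scene',get_image('scene'),R0);print(c.round(4),r,k,e)
E
```

```text
6.7
scene [0.6177 0.0109] 0.1326 174 0.00052 [-0.0021  0.0022]
scene [0.6177 0.0109] 0.1326 174 0.00052 [-0.002   0.0022]
scene [0.6176 0.0109] 0.1326 174 0.00058 [-0.0021  0.0021]
top [0.6186 0.0093] 0.1333 179 0.0006 [-0.0013  0.0005]
top [0.6186 0.0093] 0.1333 179 0.00062 [-0.0013  0.0005]
top [0.6186 0.0094] 0.1333 179 0.00061 [-0.0014  0.0005]
[0.6176 0.0108] 0.132649631466024 174 0.0005288215346779673
[0.6177 0.0108] 0.1326214428709102 174 0.0005813201799736573
```

Emit:
{"name": "arm_command", "arguments": {
  "steps": [
    [0,1,0,0,0,0],
    [0,2,0,0,0,0],
    [0,3,0,0,0,0],
    [0,4,0,0,0,0],
    [0,5,0,0,0,0]
  ]
}}

```text
clock: 7.4
ee_pos: [0.407, 0.0792, 0.1283]
ee_rot: [0.0, 0.779, -0.627, 0.0]
contact_force: [-0.4, 1.1, -2.5]
finger_gap: 0.0288
```

Run:
```python
from h import *
s=state();print(s['clock'],s['ee_pos'].round(4),s['joint_vel'].round(3))
for i in range(5):
    im=get_image('scene');s=state();print(s['clock'],s['ee_pos'].round(4),s['joint_vel'].round(3)[0])
    c,r,k,e=rim('scene',im,R0,.1326);print(c.round(4),k,e)
```

```text
7.4 [0.407  0.0792 0.1283] [ 0.238  0.027 -0.035  0.001  0.008  0.237]
7.45 [0.4072 0.0802 0.1284] -0.027
[0.6177 0.0108] 174 0.0005721420106280239
7.5 [0.4071 0.0794 0.1283] -0.024
[0.6176 0.0109] 174 0.0005863999375503443
7.55 [0.407  0.0788 0.1283] -0.017
[0.6177 0.0109] 174 0.0005664045241290661
7.6 [0.407  0.0783 0.1283] -0.016
[0.6177 0.0109] 174 0.0005758189895965077
7.65 [0.407  0.0781 0.1283] -0.012
[0.6177 0.0109] 174 0.0005580212430602582
```

Emit:
{"name": "arm_command", "arguments": {
  "steps": [
    [0,-1,0,0,0,0],
    [0.3,-2.5,0,0,0,0],
    [1,-4,0,0,0,0],
    [1.8,-4.95,0,0,0,0],
    [2.6,-4.95,0,0,0,0],
    [3.3,-4.95,0,0,0,0],
    [3.7,-4.95,0,0,0,0],
    [3.8,-4.95,0,0,0,0],
    [3.8,-4.95,0,0,0,0]
  ]
}}

```text
clock: 8.55
ee_pos: [0.445, 0.0289, 0.1282]
ee_rot: [0.0, 0.779, -0.627, -0.0]
contact_force: [0.3, 0.4, -2.9]
finger_gap: 0.029
```

```bash
cat > plan.py <<'E'
from h import *
import json,sys
import h
h.R0=np.array([.619,.0095]);R0=h.R0
RB={'scene':(np.array([.6177,.01085]),.1326),'top':(np.array([.6186,.0093]),.1333)}
R=.165
def meas(n,im,guess):
    rest,rad=RB[n]
    c,r,k,e=rim(n,im,rest+guess[0]*EX+guess[1]*EY,rad)
    d=c-rest;return np.array([d@EX,d@EY]),k,e
M=4.5;C=5.;K=28.
def sim(by,F,s,v,e_out=True):
    """by: knots (incl. start) 0.1 s apart; F same; returns e,s,v at knots"""
    n=5;dt=.1/n;S=[s];V=[v]
    for i in range(len(by)-1):
        for j in range(n):
            a=(j+.5)/n;b=by[i]+(by[i+1]-by[i])*a;f=F[i]+(F[i+1]-F[i])*a
            e=np.clip(b-s,-.12,.12);acc=(-K*s-C*v-f*e/np.sqrt(R*R-e*e))/M
            v=v+acc*dt;s=s+v*dt
        S.append(s);V.append(v)
    return np.array(S),np.array(V)
def qprof(q0,nrow,hold,H,qt,vmax,dv=.001,vpre=.001,qc=.002):
    """depth at knots; first nrow rows, then hold knots, repeating"""
    q=[q0];v=0.;i=0
    per=nrow+hold
    for k in range(H):
        ph=k%per
        if ph>=nrow: v=0.;q.append(q[-1]);continue
        left=nrow-ph
        rem=qt-q[-1];sg=np.sign(rem)
        lim=min(vmax if q[-1]>qc else vpre, dv*left, np.sqrt(2*dv*abs(rem))+1e-5,abs(rem))
        vd=sg*lim
        v=float(np.clip(vd,v-dv,v+dv)) if abs(vd)>abs(v) else vd
        q.append(q[-1]+v)
    return np.array(q)
def plan(b,q0,s,v,phase,t,nrow,hold=1,H=28,qt=.048,vmax=.005,first_n=None,swt=.08):
    """phase(t)->(target e, weight sd)"""
    per=nrow+hold
    q=qprof(q0,nrow,hold,H,qt,vmax)
    qq=np.maximum(q,0);F=160*qq+28*np.gradient(qq,.1)*(qq>0)
    free=[k for k in range(H) if k%per<nrow]
    tt=t+.1*np.arange(H+1);tg=np.array([phase(x) for x in tt])
    def full(x):
        by=np.empty(H+1);by[0]=b;j=0
        for k in range(H):
            if k%per<nrow: by[k+1]=x[j];j+=1
            else: by[k+1]=by[k]
        return by
    def res(x):
        by=full(x);S,V=sim(by,F,s,v);e=by-S
        d2=np.diff(np.r_[b,by],2)
        return np.r_[((e-tg[:,0])/tg[:,1])[1:],S[1:]/swt,d2/.006,np.maximum(abs(S)-.1,0)/.005]
    x0=np.array([b]*len(free))
    o=least_squares(res,x0,method='trf',max_nfev=40)
    by=full(o.x);S,V=sim(by,F,s,v)
    e=by-S;X=q-np.sqrt(R*R-np.clip(e,-.1,.1)**2)
    return by,q,S,V,e,X,F
def rows(by,X,cmd,n):
    out=[]
    for k in range(1,n+1):
        w=R0+X[k]*EX+by[k]*EY-cmd
        out.append([round(100*w[0],2),round(100*w[1],2),0,0,0,0])
    return out
E
cat > p1.py <<'E'
from plan import *
st=state();cmd=np.array([.4450,.0283]);print(st['clock'],st['ee_pos'].round(4),st['contact_force'].round(2))
X,Y=fix(cmd) if 0 else ((cmd-R0)@EX,(cmd-R0)@EY)
t0=st['clock']
im=get_image('scene');m,k,e=meas('scene',im,[0,0]);print('rim p,s',m.round(4),k,e,'ball',X,Y)
t=t0+.05
def phase(x):
    x-=t
    if x<2.9: return (.040,.006)
    if x<4.0: return (.02,.03)
    return (0,.005)
q0=X+np.sqrt(R*R-Y*Y)
by,q,S,V,e,X_,F=plan(Y,q0,0,0,phase,t,20,1,H=50,swt=.06)
for k in range(0,50): print(k,*(np.array([by[k],q[k],S[k],V[k],e[k]])*1000).round(1),F[k].round(1))
print(rows(by,X_,cmd,20))
E
python3 p1.py
```

```text
8.55 [0.445  0.0289 0.1282] [ 0.29  0.42 -2.93]
rim p,s [-0.      0.0001] 173 0.0005581593069609314 ball -0.170338770674042 0.040176401098855626
0 40.2 -10.3 0.0 0.0 40.2 0.0
1 40.1 -9.3 0.0 0.0 40.1 0.0
2 40.0 -8.3 0.0 0.0 40.0 0.0
3 40.0 -7.3 0.0 0.0 40.0 0.0
4 40.0 -6.3 0.0 0.0 40.0 0.0
5 40.0 -5.3 0.0 0.0 40.0 0.0
6 40.0 -4.3 0.0 0.0 40.0 0.0
7 40.0 -3.3 0.0 0.0 40.0 0.0
8 40.0 -2.3 0.0 0.0 40.0 0.0
9 40.0 -1.3 0.0 0.0 40.0 0.0
10 40.1 -0.3 0.0 0.0 40.1 0.0
11 40.1 0.7 -0.0 -0.9 40.1 0.3
12 40.0 1.7 -0.3 -3.2 40.2 0.6
13 39.6 2.7 -0.8 -6.3 40.3 0.9
14 38.7 4.7 -1.7 -11.2 40.4 1.5
15 37.1 7.7 -3.2 -18.5 40.3 2.2
16 34.5 11.7 -5.6 -27.9 40.1 3.0
17 30.5 15.7 -9.0 -37.7 39.4 3.5
18 25.1 18.7 -13.3 -45.6 38.3 3.7
19 18.8 20.7 -18.1 -49.9 36.9 3.7
20 13.6 21.7 -23.2 -50.2 36.7 3.6
21 13.6 21.7 -28.1 -48.5 41.7 3.6
22 8.5 22.7 -32.8 -46.4 41.3 4.1
23 2.4 24.7 -37.3 -44.0 39.7 4.7
24 -3.3 27.7 -41.6 -41.8 38.3 5.4
25 -8.4 31.7 -45.6 -40.6 37.2 6.3
26 -13.6 36.7 -49.7 -40.6 36.1 7.2
27 -19.8 41.5 -53.7 -40.0 34.0 7.8
28 -28.0 45.1 -57.5 -35.5 29.5 8.1
29 -38.1 47.5 -60.4 -23.7 22.4 8.0
3
[... 956 characters left out ...]
p.float64(0.69), np.float64(0.07), 0, 0, 0, 0], [np.float64(0.79), np.float64(0.08), 0, 0, 0, 0], [np.float64(0.89), np.float64(0.1), 0, 0, 0, 0], [np.float64(0.99), np.float64(0.11), 0, 0, 0, 0], [np.float64(1.09), np.float64(0.13), 0, 0, 0, 0], [np.float64(1.19), np.float64(0.13), 0, 0, 0, 0], [np.float64(1.3), np.float64(0.1), 0, 0, 0, 0], [np.float64(1.51), np.float64(0.04), 0, 0, 0, 0], [np.float64(1.83), np.float64(-0.08), 0, 0, 0, 0], [np.float64(2.25), np.float64(-0.29), 0, 0, 0, 0], [np.float64(2.68), np.float64(-0.65), 0, 0, 0, 0], [np.float64(3.02), np.float64(-1.15), 0, 0, 0, 0], [np.float64(3.26), np.float64(-1.75), 0, 0, 0, 0], [np.float64(3.42), np.float64(-2.25), 0, 0, 0, 0]]
```

Emit:
{"name": "arm_command", "arguments": {
  "steps": [
    [0.1,0.01,0,0,0,0],
    [0.2,0.02,0,0,0,0],
    [0.3,0.03,0,0,0,0],
    [0.4,0.05,0,0,0,0],
    [0.5,0.06,0,0,0,0],
    [0.6,0.07,0,0,0,0],
    [0.7,0.08,0,0,0,0],
    [0.8,0.1,0,0,0,0],
    [0.9,0.11,0,0,0,0],
    [1,0.12,0,0,0,0],
    [1.1,0.13,0,0,0,0],
    [1.2,0.15,0,0,0,0],
    [1.25,0.15,0,0,0,0]
  ]
}}

```text
clock: 9.9
ee_pos: [0.4576, 0.0301, 0.1283]
ee_rot: [0.0, 0.779, -0.627, 0.0]
contact_force: [1.2, 0.5, -2.7]
finger_gap: 0.0287
```

```bash
cat > m.py <<'E'
from plan import *
cmd=np.array([float(sys.argv[1]),float(sys.argv[2])])
st=state();t0=st['clock'];X=(cmd-R0)@EX;Y=(cmd-R0)@EY
ms=[]
for n in sys.argv[3].split(','):
    im=get_image(n);m,k,e=meas(n,im,[0,0] if not ms else ms[-1]);ms.append(m);print(n,'p,s',(m*1000).round(2),k,e.round(5),'e',round(1000*(Y-m[1]),1),'q',round(1000*(X+np.sqrt(R*R-(Y-m[1])**2)),2))
print(t0,st['ee_pos'].round(4),st['contact_force'].round(2),'cmdXY',X.round(4),Y.round(4),state()['ee_pos'].round(4))
E
python3 m.py .4575 .0298 scene,top
```

```text
scene p,s [ 1.2  -0.54] 172 0.00054 e 40.7 q 2.16
top p,s [ 1.69 -0.61] 145 0.00062 e 40.7 q 2.14
9.9 [0.4576 0.0301 0.1283] [ 1.17  0.54 -2.69] cmdXY -0.1577 0.0401 [0.4577 0.03   0.1283]
```

```bash
python3 - <<'E'
s=open('plan.py').read()
s=s.replace('''def qprof(''','''def mask(n1,n2,H):
    """list of rows left until hold (0 = hold knot)"""
    o=[]
    n=n1
    while len(o)<H: o+=list(range(n,0,-1))+[0];n=n2
    return o[:H]
def qprof(''')
s=s.replace("def qprof(q0,nrow,hold,H,","def qprof(q0,mk,H,").replace("    per=nrow+hold\n    for k in range(H):\n        ph=k%per\n        if ph>=nrow: v=0.","    for k in range(H):\n        if mk[k]==0: v=0.").replace("        left=nrow-ph\n","        left=mk[k]\n")
s=s.replace("phase,t,nrow,hold=1,","phase,t,n1,n2=5,").replace("    per=nrow+hold\n    q=qprof(q0,nrow,hold,H,","    mk=mask(n1,n2,H)\n    q=qprof(q0,mk,H,").replace("if k%per<nrow]","if mk[k]]").replace("if k%per<nrow: by","if mk[k]: by")
s=s.replace("round(100*w[0],2),round(100*w[1],2)","float(round(100*w[0],2)),float(round(100*w[1],2))")
s+='''
def show(by,q,S,V,e,F,n):
    for k in range(n): print(k,*(np.array([by[k],q[k],S[k],V[k],e[k]])*1000).round(1),F[k].round(1))
'''
open('plan.py','w').write(s)
E
cat > p2.py <<'E'
from plan import *
cmd=np.array([.4575,.0298]);X=(cmd-R0)@EX;Y=(cmd-R0)@EY;t=10.0
def phase(x):
    x-=t
    if x<2.5: return (.040,.006)
    if x<3.5: return (.02,.04)
    return (0,.006)
by,q,S,V,e,X_,F=plan(Y,X+np.sqrt(R*R-(Y+.0007)**2)-.0007,-.0008,-.003,phase,t,15,5,H=52,swt=.1,qt=.047)
X_=X_+.0007
show(by,q,S,V,e,F,52)
print(rows(by,X_,cmd,15)); print('endcmd',cmd,)
E
python3 p2.py
```

```text
0 40.1 1.4 -0.8 -3.0 40.9 0.5
1 40.0 2.4 -1.3 -5.7 41.3 0.8
2 41.5 4.4 -2.1 -10.5 43.5 1.4
3 43.9 7.4 -3.6 -18.7 47.5 2.2
4 46.2 11.4 -6.2 -31.7 52.4 3.1
5 46.5 16.4 -10.4 -50.1 57.0 4.0
6 42.8 21.4 -16.8 -72.2 59.6 4.8
7 33.6 26.4 -25.3 -94.5 58.9 5.6
8 19.4 31.4 -35.9 -113.0 55.4 6.4
9 3.0 36.4 -48.0 -124.6 51.0 7.2
10 -16.2 41.0 -60.6 -126.0 44.4 7.7
11 -30.7 44.5 -72.8 -117.2 42.0 7.9
12 -44.6 46.7 -83.5 -100.0 38.9 7.8
13 -53.9 47.0 -92.1 -76.1 38.3 7.6
14 -51.6 47.0 -98.4 -53.9 46.8 7.5
15 -40.3 47.0 -103.0 -44.5 62.7 7.5
16 -40.3 47.0 -107.5 -45.3 67.2 7.5
17 -23.0 47.0 -112.8 -61.4 89.8 7.5
18 -12.7 47.0 -121.3 -104.6 108.6 7.5
19 -32.9 47.0 -134.5 -146.9 101.6 7.5
20 -85.9 47.0 -149.2 -138.3 63.4 7.5
21 -138.2 47.0 -159.6 -73.8 21.4 7.5
22 -138.2 47.0 -162.0 7.4 23.8 7.5
23 -169.6 47.0 -156.1 96.0 -13.5 7.5
24 -170.3 47.0 -140.6 194.4 -29.7 7.5
25 -113.9 47.0 -116.7 261.9 2.7 7.5
26 -17.4 47.0 -90.1 255.1 72.7 7.5
27 48.8 47.0 -69.8 157.0 118.6 7.5
28 48.8 47.0 -62.2 25.3 111.0 7.5
29 43.6 47.0 -66.2 -81.0 109.8 7.5
30 35.6 47.0 -80.0 -174.6 115.6 7.5
31 17.1 47.0 -102.6 -25
[... 470 characters left out ...]
.6 47.0 -163.5 188.8 78.9 7.5
45 -84.9 47.0 -145.0 185.0 60.1 7.5
46 -84.9 47.0 -126.1 193.4 41.2 7.5
47 -94.0 47.0 -105.6 215.0 11.5 7.5
48 -93.5 47.0 -82.2 247.0 -11.3 7.5
49 -88.0 47.0 -55.4 282.1 -32.6 7.5
50 -67.6 47.0 -25.3 311.9 -42.3 7.5
51 -30.7 47.0 6.7 322.4 -37.4 7.5
[[0.11, 0.0, 0, 0, 0, 0], [0.35, 0.18, 0, 0, 0, 0], [0.73, 0.47, 0, 0, 0, 0], [1.25, 0.76, 0, 0, 0, 0], [1.91, 0.89, 0, 0, 0, 0], [2.55, 0.59, 0, 0, 0, 0], [3.13, -0.27, 0, 0, 0, 0], [3.67, -1.63, 0, 0, 0, 0], [4.22, -3.22, 0, 0, 0, 0], [4.72, -5.09, 0, 0, 0, 0], [5.18, -6.49, 0, 0, 0, 0], [5.5, -7.85, 0, 0, 0, 0], [5.62, -8.77, 0, 0, 0, 0], [5.82, -8.52, 0, 0, 0, 0], [6.24, -7.33, 0, 0, 0, 0]]
endcmd [0.4575 0.0298]
```

```bash
python3 - <<'E'
s=open('plan.py').read()
a=s.index("    free=[k");b=s.index("    X=q-np") if "    X=q-np" in s else s.index("    e=by-S;X=q-")
new='''    free=[k for k in range(H) if mk[k]]
    tt=t+.1*np.arange(H+1);tg=np.array([phase(x) for x in tt])
    def roll(x):
        by=[b];S=[s];V=[v];j=0
        for k in range(H):
            if mk[k]: nb=S[-1]+.1*V[-1]+x[j];j+=1
            else: nb=by[-1]
            s1,v1=sim([by[-1],nb],F[k:k+2],S[-1],V[-1])
            by.append(nb);S.append(s1[1]);V.append(v1[1])
        return np.array(by),np.array(S),np.array(V)
    def res(x):
        by,S,V=roll(x);e=by-S
        d2=np.diff(np.r_[b,by],2)
        return np.r_[((e-tg[:,0])/tg[:,1])[1:],S[1:]/swt,d2/.01,np.maximum(abs(S)-.1,0)/.005]
    x0=np.array([tg[k+1,0] for k in free])
    o=least_squares(res,x0,method='trf',max_nfev=15)
    by,S,V=roll(o.x);print('cost',o.cost)
'''
s=s[:a]+new+s[b:]
open('plan.py','w').write(s)
E
time python3 p2.py
```

```text
cost 7.452995068968526
0 40.1 1.4 -0.8 -3.0 40.9 0.5
1 39.2 2.4 -1.3 -5.7 40.4 0.8
2 38.1 4.4 -2.1 -10.1 40.1 1.4
3 36.6 7.4 -3.5 -17.0 40.1 2.2
4 34.3 11.4 -5.7 -26.5 40.0 3.1
5 30.9 16.4 -9.1 -38.3 40.0 4.0
6 26.3 21.4 -13.6 -50.9 39.9 4.8
7 20.3 26.4 -19.5 -63.2 39.8 5.6
8 13.1 31.4 -26.5 -74.4 39.6 6.4
9 4.9 36.4 -34.5 -83.6 39.4 7.2
10 -4.1 41.0 -43.3 -89.9 39.2 7.7
11 -13.4 44.5 -52.4 -91.8 39.0 7.9
12 -22.6 46.7 -61.4 -88.3 38.8 7.8
13 -31.3 47.0 -69.7 -78.8 38.4 7.6
14 -39.2 47.0 -76.8 -64.5 37.6 7.5
15 -45.1 47.0 -82.2 -47.2 37.1 7.5
16 -45.1 47.0 -85.9 -30.9 40.8 7.5
17 -47.7 47.0 -88.1 -16.4 40.4 7.5
18 -49.1 47.0 -88.9 -2.0 39.8 7.5
19 -48.4 47.0 -88.3 11.0 39.9 7.5
20 -45.9 47.0 -86.6 21.5 40.7 7.5
21 -42.6 47.0 -84.0 28.7 41.4 7.5
22 -42.6 47.0 -80.7 34.9 38.1 7.5
23 -38.6 47.0 -76.9 39.8 38.4 7.5
24 -35.4 47.0 -72.8 42.2 37.4 7.5
25 -35.6 47.0 -68.4 44.7 32.9 7.5
26 -35.9 47.0 -63.7 49.2 27.8 7.5
27 -35.6 47.0 -58.4 55.3 22.8 7.5
28 -35.6 47.0 -52.5 62.8 16.8 7.5
29 -31.1 47.0 -45.7 69.8 14.6 7.5
30 -24.1 47.0 -38.5 73.0 14.4 7.5
31 -16.6 47.0 -31.3 71.6 14.7 7.5
32 -1
[... 385 characters left out ...]
 -11.1 -0.7 7.5
45 8.4 47.0 9.4 -15.1 -1.0 7.5
46 8.4 47.0 7.7 -18.4 0.7 7.5
47 6.2 47.0 5.7 -20.9 0.5 7.5
48 3.7 47.0 3.6 -21.6 0.1 7.5
49 1.3 47.0 1.5 -20.7 -0.2 7.5
50 -0.9 47.0 -0.5 -18.4 -0.4 7.5
51 -2.6 47.0 -2.1 -15.1 -0.5 7.5
[[0.1, -0.08, 0, 0, 0, 0], [0.31, -0.17, 0, 0, 0, 0], [0.62, -0.28, 0, 0, 0, 0], [1.04, -0.45, 0, 0, 0, 0], [1.58, -0.73, 0, 0, 0, 0], [2.13, -1.13, 0, 0, 0, 0], [2.7, -1.66, 0, 0, 0, 0], [3.28, -2.31, 0, 0, 0, 0], [3.87, -3.07, 0, 0, 0, 0], [4.44, -3.9, 0, 0, 0, 0], [4.89, -4.79, 0, 0, 0, 0], [5.22, -5.67, 0, 0, 0, 0], [5.35, -6.53, 0, 0, 0, 0], [5.43, -7.31, 0, 0, 0, 0], [5.49, -7.91, 0, 0, 0, 0]]
endcmd [0.4575 0.0298]
real	0m0.578s
user	0m1.754s
sys	0m0.029s
```

Emit:
{"name": "arm_command", "arguments": {
  "steps": [
    [0.1,-0.08,0,0,0,0],
    [0.31,-0.17,0,0,0,0],
    [0.62,-0.28,0,0,0,0],
    [1.04,-0.45,0,0,0,0],
    [1.58,-0.73,0,0,0,0],
    [2.13,-1.13,0,0,0,0],
    [2.7,-1.66,0,0,0,0],
    [3.28,-2.31,0,0,0,0],
    [3.87,-3.07,0,0,0,0],
    [4.44,-3.9,0,0,0,0],
    [4.89,-4.79,0,0,0,0],
    [5.22,-5.67,0,0,0,0],
    [5.35,-6.4,0,0,0,0]
  ]
}}

```text
clock: 11.3
ee_pos: [0.5102, -0.0348, 0.128]
ee_rot: [0.001, 0.779, -0.627, -0.001]
contact_force: [-7.2, 1.3, 2.1]
finger_gap: 0.0292
```

```bash
cat > c.py <<'E'
from plan import *
# args: cmdx cmdy n1 n2 H tL tM tME tR qt
a=[float(x) for x in sys.argv[1:]]
cmd=np.array(a[:2]);n1,n2,H=map(int,a[2:5]);tL,tM,tME,tR,qt=a[5:10]
X=(cmd-R0)@EX;Y=(cmd-R0)@EY
try: L=json.load(open('log.json'))
except Exception: L=[]
g=L[-1]['m'] if L else [.047,-.065]
t0=state()['clock']
st=state();f=st['contact_force'];A=get_image('scene');B=get_image('scene');st2=state()
m1,k1,e1=meas('scene',A,g);m2,k2,e2=meas('scene',B,m1)
v=(m2-m1)/.05
t=t0+.1
# advance from image 2 (t0+.05) to t with ball held
p=m2[0];F0=160*p
S,V=sim([Y,Y],[F0,F0],m1[1],v[1]-.0)   # 0.1 s on from image 1
acc=(-K*m2[1]-C*v[1]-F0*(Y-m2[1])/R)/M
vs=v[1]+acc*.075; s=m2[1]+v[1]*.05+acc*.0025
print('clk',t0,'p,s',(m1*1e3).round(1),(m2*1e3).round(1),'fit',k1,k2,'v',(v*1e3).round(0),'e1,e2',((Y-m1[1])*1e3).round(1),((Y-m2[1])*1e3).round(1),'now s,v',round(s*1e3,1),round(vs*1e3,1))
if L: print('predicted',L[-1]['pred'])
q=X+np.sqrt(R*R-(Y-m2[1])**2);qo=q-m2[0]
# ball estimates
print('q-p',(qo*1e3).round(2),'ee-cmd mm',((st['ee_pos'][:2]-cmd)*1e3).round(1),((st2['ee_pos'][:2]-cmd)*1e3).round(1),'F fix',round(-(f[:2]@EX),2),round(-(f[:2]@EY),2),'z',st['ee_pos'][2].round(4),f[2].round(1))
qo=float(np.clip(qo,-.004,.006))
def phase(x):
    if x<tL: return (.042,.006)
    if x<tM: return (.02,.04)
    if x<tME: return (0,.005)
    if x<tR: return (-.02,.04)
    return (-.042,.006)
e=Y-s;q0=X+np.sqrt(R*R-e*e)-qo
by,q,S,V,e,X_,F=plan(Y,q0,s,vs,phase,t,n1,n2,H=H,swt=.1,qt=qt)
X_=X_+qo
X_=X_-0
show(by,q,S,V,e,F,min(H,30))
r=rows(by,X_,cmd,n1);print(r)
end=cmd+np.array(r[-1][:2])/100;print('endcmd',end.round(4),'end at',t+.1*n1)
L.append(dict(t=t0,m=[float(q[n1]),float(S[n1])],pred=[round(x*1e3,1) for x in (q[n1],S[n1],V[n1],e[n1])],meas=[*m1,*m2],cmd=list(cmd)))
json.dump(L,open('log.json','w'))
E
rm -f log.json; python3 c.py .5110 -.0342 5 5 50 12.6 13.6 17.6 18.6 .047
```

```text
clk 11.3 p,s [ 44.9 -70.7] [ 44.4 -73.9] fit 173 173 v [-10. -65.] e1,e2 40.7 43.9 now s,v -76.9 -56.3
q-p 2.03 ee-cmd mm [-0.8 -0.6] [-0.6 -1. ] F fix 7.02 -2.17 z 0.128 2.1
cost 7.495606375607885
0 -30.0 43.6 -76.9 -56.3 46.9 7.3
1 -37.6 44.6 -82.0 -48.1 44.4 7.6
2 -43.8 46.6 -86.2 -37.2 42.4 7.8
3 -47.4 47.0 -89.1 -23.9 41.7 7.6
4 -49.0 47.0 -90.7 -9.7 41.7 7.5
5 -49.1 47.0 -90.8 3.5 41.8 7.5
6 -49.1 47.0 -89.8 15.5 40.7 7.5
7 -46.9 47.0 -87.6 25.8 40.7 7.5
8 -43.7 47.0 -84.5 33.3 40.8 7.5
9 -40.1 47.0 -80.9 38.0 40.8 7.5
10 -36.8 47.0 -76.9 40.3 40.1 7.5
11 -35.1 47.0 -72.8 41.5 37.8 7.5
12 -35.1 47.0 -68.6 43.7 33.5 7.5
13 -36.3 47.0 -64.0 48.1 27.7 7.5
14 -35.1 47.0 -58.8 54.1 23.6 7.5
15 -31.2 47.0 -53.1 59.1 21.9 7.5
16 -25.6 47.0 -47.0 61.2 21.4 7.5
17 -21.2 47.0 -40.9 60.6 19.7 7.5
18 -21.2 47.0 -34.9 60.2 13.7 7.5
19 -17.6 47.0 -28.8 60.4 11.2 7.5
20 -13.5 47.0 -22.9 59.2 9.4 7.5
21 -10.5 47.0 -17.1 56.8 6.6 7.5
22 -8.2 47.0 -11.5 54.2 3.4 7.5
23 -3.4 47.0 -6.3 50.6 2.9 7.5
24 -3.4 47.0 -1.5 46.9 -1.9 7.5
25 2.0 47.0 3.0 42.7 -1.0 7.5
26 6.8 47.0 6.8 35.6 -0.0 7.5
27 10.1 47.0 9.9 26.6 0.3 7.5
28 12.2 47.0 11.9 17.0 0.3 7.5
29 13.3 47.0 13.1 7.5 0.2 7.5
[[0.12, -0.75, 0, 0, 0, 0], [0.34, -1.35, 0, 0, 0, 0], [0.41, -1.71, 0, 0, 0, 0], [0.43, -1.86, 0, 0, 0, 0], [0.43, -1.87, 0, 0, 0, 0]]
endcmd [ 0.5153 -0.0529] end at 11.9
```

Emit:
{"name": "arm_command", "arguments": {
  "steps": [
    [0.12,-0.75,0,0,0,0],
    [0.34,-1.35,0,0,0,0],
    [0.41,-1.71,0,0,0,0],
    [0.43,-1.86,0,0,0,0],
    [0.43,-1.87,0,0,0,0]
  ]
}}

```text
clock: 11.9
ee_pos: [0.5135, -0.0532, 0.1278]
ee_rot: [0.002, 0.779, -0.627, -0.002]
contact_force: [-7.1, 1.6, 0.4]
finger_gap: 0.029
```

```bash
python3 c.py .5153 -.0529 5 5 50 12.6 13.6 17.6 18.6 .047
```

```text
clk 11.9 p,s [ 45.5 -90.8] [ 45.4 -90.4] fit 173 172 v [-1.  9.] e1,e2 41.7 41.3 now s,v -89.6 20.1
predicted [47.0, -90.8, 3.5, 41.8]
q-p 3.71 ee-cmd mm [-1.8 -0.3] [-2.  -0.1] F fix 6.86 -2.42 z 0.1278 0.4
cost 4.633719836217565
0 -49.1 45.6 -89.6 20.1 40.5 7.6
1 -46.4 46.6 -87.0 29.3 40.5 7.7
2 -42.9 47.0 -83.6 35.7 40.8 7.6
3 -39.0 47.0 -79.8 39.4 40.8 7.5
4 -35.7 47.0 -75.8 40.8 40.1 7.5
5 -33.9 47.0 -71.7 41.4 37.7 7.5
6 -33.9 47.0 -67.5 42.9 33.5 7.5
7 -35.3 47.0 -63.0 46.8 27.7 7.5
8 -34.5 47.0 -57.9 52.5 23.5 7.5
9 -30.8 47.0 -52.4 57.4 21.6 7.5
10 -25.5 47.0 -46.5 59.7 21.0 7.5
11 -21.2 47.0 -40.5 59.3 19.4 7.5
12 -21.2 47.0 -34.6 59.1 13.5 7.5
13 -17.6 47.0 -28.7 59.6 11.0 7.5
14 -13.5 47.0 -22.8 58.5 9.2 7.5
15 -10.5 47.0 -17.1 56.2 6.6 7.5
16 -8.2 47.0 -11.6 53.8 3.3 7.5
17 -3.5 47.0 -6.4 50.2 2.9 7.5
18 -3.5 47.0 -1.6 46.6 -1.9 7.5
19 1.9 47.0 2.8 42.5 -1.0 7.5
20 6.7 47.0 6.7 35.5 -0.0 7.5
21 10.0 47.0 9.7 26.6 0.3 7.5
22 12.1 47.0 11.8 17.1 0.3 7.5
23 13.2 47.0 12.9 7.6 0.2 7.5
24 13.2 47.0 13.2 -1.0 -0.0 7.5
25 12.6 47.0 12.6 -8.5 -0.1 7.5
26 11.3 47.0 11.4 -14.6 -0.1 7.5
27 9.3 47.0 9.6 -19.0 -0.3 7.5
28 6.7 47.0 7.6 -21.4 -0.8 7.5
29 4.1 47.0 5.4 -21.9 -1.3 7.5
[[0.07, 0.28, 0, 0, 0, 0], [0.07, 0.64, 0, 0, 0, 0], [0.02, 1.02, 0, 0, 0, 0], [-0.04, 1.35, 0, 0, 0, 0], [-0.12, 1.51, 0, 0, 0, 0]]
endcmd [ 0.5141 -0.0378] end at 12.5
```

Emit:
{"name": "arm_command", "arguments": {
  "steps": [
    [0.07,0.28,0,0,0,0],
    [0.07,0.64,0,0,0,0],
    [0.02,1.02,0,0,0,0],
    [-0.04,1.35,0,0,0,0],
    [-0.12,1.51,0,0,0,0]
  ]
}}

```text
clock: 12.5
ee_pos: [0.5122, -0.0376, 0.1278]
ee_rot: [0.002, 0.779, -0.627, -0.002]
contact_force: [-7.9, 1.0, 1.1]
finger_gap: 0.029
```

```bash
python3 c.py .5141 -.0378 6 6 55 12.6 13.6 17.8 18.8 .048
```

```text
clk 12.5 p,s [ 46.7 -72.3] [ 46.7 -70.4] fit 173 173 v [-1. 38.] e1,e2 38.3 36.4 now s,v -68.4 40.4
predicted [47.0, -71.7, 41.4, 37.7]
q-p 4.32 ee-cmd mm [-1.9  0.2] [-2.3  0.2] F fix 7.71 -2.0 z 0.1278 1.1
cost 2.3006084971107095
0 -34.0 47.1 -68.4 40.4 34.4 7.8
1 -36.3 48.0 -64.2 43.5 27.9 7.8
2 -36.9 48.0 -59.5 50.0 22.6 7.7
3 -34.3 48.0 -54.0 57.1 19.8 7.7
4 -29.1 48.0 -48.0 61.8 19.0 7.7
5 -23.0 48.0 -41.7 62.9 18.8 7.7
6 -18.5 48.0 -35.5 61.1 17.0 7.7
7 -18.5 48.0 -29.5 59.9 11.0 7.7
8 -16.2 48.0 -23.5 60.0 7.4 7.7
9 -13.3 48.0 -17.5 59.9 4.2 7.7
10 -10.3 48.0 -11.6 59.2 1.3 7.7
11 -5.1 48.0 -5.8 56.8 0.7 7.7
12 1.1 48.0 -0.4 51.3 1.5 7.7
13 6.5 48.0 4.2 42.6 2.3 7.7
14 6.5 48.0 7.9 33.9 -1.4 7.7
15 10.1 48.0 10.8 25.7 -0.7 7.7
16 12.8 48.0 12.9 16.2 -0.1 7.7
17 13.9 48.0 13.9 6.6 0.0 7.7
18 13.9 48.0 14.0 -2.4 -0.1 7.7
19 12.7 48.0 13.3 -9.8 -0.6 7.7
20 10.9 48.0 12.0 -15.4 -1.1 7.7
21 10.9 48.0 10.2 -20.1 0.8 7.7
22 8.3 48.0 7.9 -23.8 0.4 7.7
23 5.4 48.0 5.4 -25.3 -0.0 7.7
24 2.7 48.0 2.9 -24.9 -0.2 7.7
25 0.2 48.0 0.5 -22.9 -0.3 7.7
26 -2.1 48.0 -1.6 -19.6 -0.6 7.7
27 -4.1 48.0 -3.3 -15.4 -0.8 7.7
28 -4.1 48.0 -4.6 -11.2 0.5 7.7
29 -5.2 48.0 -5.5 -7.3 0.3 7.7
[[-0.01, -0.24, 0, 0, 0, 0], [-0.08, -0.3, 0, 0, 0, 0], [-0.15, -0.05, 0, 0, 0, 0], [-0.22, 0.47, 0, 0, 0, 0], [-0.3, 1.07, 0, 0, 0, 0], [-0.38, 1.51, 0, 0, 0, 0]]
endcmd [ 0.5103 -0.0227] end at 13.2
```

Emit:
{"name": "arm_command", "arguments": {
  "steps": [
    [-0.01,-0.24,0,0,0,0],
    [-0.08,-0.3,0,0,0,0],
    [-0.15,-0.05,0,0,0,0],
    [-0.22,0.47,0,0,0,0],
    [-0.3,1.07,0,0,0,0],
    [-0.38,1.51,0,0,0,0]
  ]
}}

```text
clock: 13.2
ee_pos: [0.5083, -0.0227, 0.1277]
ee_rot: [0.002, 0.779, -0.627, -0.002]
contact_force: [-8.0, 0.1, 1.2]
finger_gap: 0.0289
```

```bash
python3 c.py .5103 -.0227 6 6 55 12.6 13.6 18 19 .048
```

```text
clk 13.2 p,s [ 47.4 -43.8] [ 47.2 -41.7] fit 173 173 v [-3. 43.] e1,e2 25.3 23.2 now s,v -39.6 40.8
predicted [48.0, -35.5, 61.1, 17.0]
q-p 4.28 ee-cmd mm [-2. -0.] [-2.4  0.2] F fix 7.88 -1.12 z 0.1277 1.2
cost 2.1980659194782355
0 -18.5 47.5 -39.6 40.8 21.1 7.7
1 -20.8 48.0 -35.6 40.7 14.7 7.7
2 -23.5 48.0 -31.3 44.9 7.8 7.7
3 -24.3 48.0 -26.4 52.2 2.0 7.7
4 -19.9 48.0 -20.7 59.0 0.8 7.7
5 -12.6 48.0 -14.6 61.5 2.0 7.7
6 -5.1 48.0 -8.6 58.9 3.4 7.7
7 -5.1 48.0 -2.9 55.3 -2.2 7.7
8 1.2 48.0 2.4 51.0 -1.1 7.7
9 7.0 48.0 7.0 43.2 -0.1 7.7
10 11.0 48.0 10.7 33.1 0.3 7.7
11 13.6 48.0 13.4 22.1 0.2 7.7
12 14.9 48.0 14.9 11.2 0.0 7.7
13 15.3 48.0 15.4 1.0 -0.2 7.7
14 15.3 48.0 15.0 -8.1 0.3 7.7
15 13.8 48.0 13.7 -15.9 0.1 7.7
16 11.7 48.0 11.7 -21.7 -0.1 7.7
17 9.1 48.0 9.3 -25.4 -0.2 7.7
18 6.3 48.0 6.7 -27.0 -0.4 7.7
19 3.1 48.0 4.0 -26.5 -0.9 7.7
20 0.1 48.0 1.5 -24.1 -1.4 7.7
21 0.1 48.0 -0.8 -21.4 0.8 7.7
22 -2.3 48.0 -2.8 -18.6 0.4 7.7
23 -4.4 48.0 -4.4 -14.7 0.0 7.7
24 -5.7 48.0 -5.6 -10.1 -0.1 7.7
25 -6.3 48.0 -6.3 -5.4 -0.0 7.7
26 -6.5 48.0 -6.6 -1.0 0.1 7.7
27 -6.2 48.0 -6.5 2.8 0.2 7.7
28 -6.2 48.0 -6.0 6.1 -0.2 7.7
29 -5.3 48.0 -5.2 8.9 -0.1 7.7
[[0.01, -0.23, 0, 0, 0, 0], [-0.01, -0.5, 0, 0, 0, 0], [-0.01, -0.59, 0, 0, 0, 0], [-0.07, -0.15, 0, 0, 0, 0], [-0.16, 0.58, 0, 0, 0, 0], [-0.25, 1.32, 0, 0, 0, 0]]
endcmd [ 0.5078 -0.0095] end at 13.899999999999999
```

Emit:
{"name": "arm_command", "arguments": {
  "steps": [
    [0.01,-0.23,0,0,0,0],
    [-0.01,-0.5,0,0,0,0],
    [-0.01,-0.59,0,0,0,0],
    [-0.07,-0.15,0,0,0,0],
    [-0.16,0.58,0,0,0,0],
    [-0.25,1.32,0,0,0,0]
  ]
}}

```text
clock: 13.9
ee_pos: [0.5057, -0.01, 0.1276]
ee_rot: [0.002, 0.779, -0.627, -0.002]
contact_force: [-8.0, -0.5, 0.6]
finger_gap: 0.029
```

```bash
python3 c.py .5078 -.0095 4 4 55 12.6 13.6 18 19 .048
cat > fit.py <<'E'
import plan; from plan import *
# segments: start state (from script 'now') , rows, measured result
L=json.load(open('log.json'))
segs=[ # Y path world rows from cmd
 (0,[[.12,-.75],[.34,-1.35],[.41,-1.71],[.43,-1.86],[.43,-1.87]]),
 (1,[[.07,.28],[.07,.64],[.02,1.02],[-.04,1.35],[-.12,1.51]]),
 (2,[[-.01,-.24],[-.08,-.3],[-.15,-.05],[-.22,.47],[-.3,1.07],[-.38,1.51]]),
 (3,[[.01,-.23],[-.01,-.5],[-.01,-.59],[-.07,-.15],[-.16,.58],[-.25,1.32]])]
def run(M,bias,fs):
    plan.M=M;out=[]
    for i,r in segs:
        a=L[i];b=L[i+1];cmd=np.array(a['cmd']);Y=[(cmd-R0)@EY]*2+[(cmd+np.array(x)/100-R0)@EY for x in r]+[(cmd+np.array(r[-1])/100-R0)@EY]
        Y=np.array(Y)+bias
        v=(a['meas'][3]-a['meas'][1])/.05
        v1=v-0*.025
        F=np.full(len(Y),160*.0465*fs)
        acc=(-K*a['meas'][1]-C*v-F[0]*(Y[0]-a['meas'][1])/R)/M
        s,vv=sim(Y,F,a['meas'][1],v-acc*.025)
        out+= [s[-2]-b['meas'][1], (vv[-2]+vv[-1])/2*.05*1 -(b['meas'][3]-b['meas'][1])]
    return np.array(out)
w=np.tile([1/.001,1/.0005],len(segs))
for mode in range(2):
  f=(lambda x:run(x[0],x[1],1)*w) if mode==0 else (lambda x:run(x[0],x[1],x[2])*w)
  o=least_squares(f,[4.5,0,1][:2+mode],x_scale=[1,.001,.1][:2+mode]);print(o.x,o.cost,(o.fun/w*1e3).round(2))
print((run(4.5,0,1)*1e3).round(2))
E
python3 fit.py
```

```text
clk 13.9 p,s [ 48.  -13.9] [ 47.9 -11.3] fit 173 172 v [-2. 52.] e1,e2 8.8 6.2 now s,v -8.8 47.7
predicted [48.0, -8.6, 58.9, 3.4]
q-p 4.28 ee-cmd mm [-2.1 -0.5] [-2.4  0.2] F fix 7.99 -0.54 z 0.1276 0.6
cost 3.1962105495617834
0 -5.1 48.0 -8.8 47.7 3.7 7.7
1 -3.4 48.0 -4.3 44.1 0.9 7.7
2 0.3 48.0 -0.1 39.9 0.4 7.7
3 4.4 48.0 3.5 33.8 0.9 7.7
4 7.9 48.0 6.5 26.0 1.4 7.7
5 7.9 48.0 8.6 18.3 -0.7 7.7
6 9.6 48.0 10.0 11.4 -0.4 7.7
7 10.5 48.0 10.7 4.3 -0.2 7.7
8 10.4 48.0 10.7 -2.3 -0.4 7.7
9 9.5 48.0 10.2 -7.7 -0.7 7.7
10 9.5 48.0 9.1 -12.5 0.4 7.7
11 7.7 48.0 7.6 -16.3 0.1 7.7
12 5.5 48.0 5.9 -18.4 -0.3 7.7
13 3.2 48.0 4.0 -18.7 -0.8 7.7
14 1.0 48.0 2.2 -17.5 -1.1 7.7
15 1.0 48.0 0.5 -16.1 0.5 7.7
16 -0.8 48.0 -1.0 -14.5 0.2 7.7
17 -2.4 48.0 -2.3 -12.0 -0.1 7.7
18 -3.6 48.0 -3.3 -8.8 -0.2 7.7
19 -4.3 48.0 -4.0 -5.4 -0.3 7.7
20 -4.3 48.0 -4.4 -2.3 0.1 7.7
21 -4.3 48.0 -4.4 0.5 0.1 7.7
22 -4.1 48.0 -4.2 2.9 0.2 7.7
23 -3.5 48.0 -3.8 4.7 0.3 7.7
24 -2.8 48.0 -3.3 5.8 0.5 7.7
25 -2.8 48.0 -2.7 6.8 -0.1 7.7
26 -1.9 48.0 -1.9 7.4 0.1 7.7
27 -0.9 48.0 -1.2 7.4 0.2 7.7
28 -0.1 48.0 -0.5 6.7 0.4 7.7
29 0.6 48.0 0.1 5.7 0.5 7.7
[[-0.02, 0.17, 0, 0, 0, 0], [-0.07, 0.54, 0, 0, 0, 0], [-0.12, 0.95, 0, 0, 0, 0], [-0.16, 1.29, 0, 0, 0, 0]]
endcmd [0.5062 0.0034] end at 14.4
[2.62851924e+07 2.18714656e-03] 19.458598743048213 [-3.53 -0.61 -1.69 -0.32  4.51  0.31  0.31 -0.48]
[5.41837850e+05 4.19562852e-03 9.38509810e-01] 15.355933564429602 [-2.13 -0.35 -0.55 -0.11  4.39  0.23 -1.7  -0.85]
[-0.71  0.03  0.61  0.26  9.52  1.11  5.92  0.36]
```

Emit:
{"name": "arm_command", "arguments": {
  "steps": [
    [-0.02,0.17,0,0,0,0],
    [-0.07,0.54,0,0,0,0],
    [-0.12,0.95,0,0,0,0],
    [-0.16,1.29,0,0,0,0]
  ]
}}

```text
clock: 14.4
ee_pos: [0.504, 0.0029, 0.1276]
ee_rot: [0.002, 0.779, -0.627, -0.002]
contact_force: [-8.7, -1.8, 0.6]
finger_gap: 0.029
```

```bash
python3 c.py .5062 .0034 5 5 55 12.6 13.6 17.4 18.3 .048
```

```text
clk 14.4 p,s [48.2  5.1] [48.2  6.3] fit 172 173 v [ 0. 24.] e1,e2 2.8 1.6 now s,v 7.3 17.6
predicted [48.0, 6.5, 26.0, 1.4]
q-p 4.1 ee-cmd mm [-2.2 -0.5] [-2.2 -0.2] F fix 8.82 0.7 z 0.1276 0.6
cost 8.190573957725501
0 7.9 48.2 7.3 17.6 0.6 7.7
1 8.5 48.0 8.6 10.7 -0.1 7.7
2 9.1 48.0 9.3 4.4 -0.2 7.7
3 9.1 48.0 9.4 -1.4 -0.3 7.7
4 8.4 48.0 9.0 -6.2 -0.6 7.7
5 7.3 48.0 8.1 -9.9 -0.9 7.7
6 7.3 48.0 6.9 -13.0 0.3 7.7
7 5.6 48.0 5.5 -15.4 0.1 7.7
8 3.7 48.0 3.9 -16.5 -0.1 7.7
9 2.0 48.0 2.2 -16.3 -0.2 7.7
10 0.2 48.0 0.7 -15.0 -0.4 7.7
11 -1.3 48.0 -0.7 -12.9 -0.6 7.7
12 -1.3 48.0 -1.9 -10.7 0.6 7.7
13 -2.3 48.0 -2.8 -8.7 0.5 7.7
14 -3.2 48.0 -3.6 -6.3 0.4 7.7
15 -3.7 48.0 -4.0 -3.7 0.4 7.7
16 -3.8 48.0 -4.2 -1.2 0.4 7.7
17 -3.7 48.0 -4.2 0.9 0.5 7.7
18 -3.7 48.0 -4.0 2.9 0.3 7.7
19 -3.3 48.0 -3.6 4.5 0.3 7.7
20 -2.8 48.0 -3.1 5.7 0.3 7.7
21 -2.2 48.0 -2.5 6.5 0.3 7.7
22 -1.6 48.0 -1.8 6.8 0.2 7.7
23 -0.9 48.0 -1.1 6.7 0.2 7.7
24 -0.9 48.0 -0.5 6.6 -0.5 7.7
25 -0.3 48.0 0.2 6.4 -0.4 7.7
26 0.4 48.0 0.8 5.8 -0.4 7.7
27 0.5 48.0 1.3 5.1 -0.9 7.7
28 -1.8 48.0 1.8 5.9 -3.6 7.7
29 -7.7 48.0 2.7 10.8 -10.3 7.7
[[-0.03, 0.06, 0, 0, 0, 0], [-0.04, 0.12, 0, 0, 0, 0], [-0.04, 0.12, 0, 0, 0, 0], [-0.03, 0.05, 0, 0, 0, 0], [-0.01, -0.07, 0, 0, 0, 0]]
endcmd [0.5061 0.0027] end at 15.0
```

Emit:
{"name": "arm_command", "arguments": {
  "steps": [
    [-0.03,0.06,0,0,0,0],
    [-0.04,0.12,0,0,0,0],
    [-0.04,0.12,0,0,0,0],
    [-0.03,0.05,0,0,0,0],
    [-0.01,-0.07,0,0,0,0]
  ]
}}

```text
clock: 15.0
ee_pos: [0.5039, 0.0022, 0.1276]
ee_rot: [0.002, 0.779, -0.627, -0.002]
contact_force: [-7.3, -1.0, 0.3]
finger_gap: 0.029
```

```bash
python3 c.py .5061 .0027 6 6 55 12.6 13.6 17.4 18.3 .048
```

```text
clk 15.0 p,s [48.1  6.7] [48.2  6. ] fit 173 174 v [  1. -14.] e1,e2 0.5 1.2 now s,v 5.2 -16.5
predicted [48.0, 8.1, -9.9, -0.9]
q-p 3.95 ee-cmd mm [-2.2 -0.5] [-2.1 -0.7] F fix 7.41 0.09 z 0.1276 0.3
cost 9.473849377098501
0 7.2 48.2 5.2 -16.5 2.0 7.7
1 4.2 48.0 3.4 -18.6 0.7 7.7
2 1.6 48.0 1.6 -18.4 0.1 7.7
3 -0.2 48.0 -0.2 -16.8 -0.1 7.7
4 -1.8 48.0 -1.7 -14.3 -0.1 7.7
5 -3.1 48.0 -3.0 -11.3 -0.1 7.7
6 -4.0 48.0 -3.9 -7.9 -0.2 7.7
7 -4.0 48.0 -4.5 -4.7 0.4 7.7
8 -4.4 48.0 -4.8 -1.8 0.4 7.7
9 -4.5 48.0 -4.8 0.9 0.3 7.7
10 -4.3 48.0 -4.6 3.2 0.3 7.7
11 -3.8 48.0 -4.1 5.2 0.3 7.7
12 -3.1 48.0 -3.5 6.5 0.4 7.7
13 -2.3 48.0 -2.8 7.2 0.5 7.7
14 -2.3 48.0 -2.1 7.7 -0.2 7.7
15 -1.5 48.0 -1.3 8.1 -0.2 7.7
16 -0.7 48.0 -0.5 7.9 -0.2 7.7
17 0.0 48.0 0.3 7.3 -0.3 7.7
18 0.6 48.0 1.0 6.4 -0.3 7.7
19 1.2 48.0 1.5 5.3 -0.3 7.7
20 1.8 48.0 2.0 3.9 -0.2 7.7
21 1.8 48.0 2.3 2.6 -0.5 7.7
22 0.1 48.0 2.5 2.3 -2.4 7.7
23 -5.2 48.0 2.9 5.7 -8.2 7.7
24 -9.5 48.0 3.9 13.7 -13.4 7.7
25 -10.8 48.0 5.9 24.2 -16.7 7.7
26 -9.4 48.0 9.0 34.5 -18.4 7.7
27 -7.4 48.0 13.0 43.4 -20.3 7.7
28 -7.4 48.0 17.8 52.2 -25.2 7.7
29 -4.0 48.0 23.6 60.4 -27.5 7.7
[[0.02, -0.3, 0, 0, 0, 0], [0.05, -0.56, 0, 0, 0, 0], [0.07, -0.74, 0, 0, 0, 0], [0.09, -0.89, 0, 0, 0, 0], [0.11, -1.02, 0, 0, 0, 0], [0.12, -1.12, 0, 0, 0, 0]]
endcmd [ 0.5073 -0.0085] end at 15.7
```

Emit:
{"name": "arm_command", "arguments": {
  "steps": [
    [0.02,-0.3,0,0,0,0],
    [0.05,-0.56,0,0,0,0],
    [0.07,-0.74,0,0,0,0],
    [0.09,-0.89,0,0,0,0],
    [0.11,-1.02,0,0,0,0],
    [0.12,-1.12,0,0,0,0]
  ]
}}

```text
clock: 15.7
ee_pos: [0.5052, -0.0092, 0.1276]
ee_rot: [0.002, 0.779, -0.627, -0.002]
contact_force: [-7.6, -0.5, 0.3]
finger_gap: 0.0288
```

```bash
python3 c.py .5073 -.0085 6 6 55 12.6 13.6 17.4 18.3 .048
```

```text
clk 15.7 p,s [47.9 -4.2] [47.9 -4.7] fit 173 174 v [ -1. -10.] e1,e2 0.1 0.6 now s,v -5.1 -7.1
predicted [48.0, -3.9, -7.9, -0.2]
q-p 4.04 ee-cmd mm [-2.1 -0.7] [-2.1 -0.8] F fix 7.61 -0.47 z 0.1276 0.3
cost 10.372610156295277
0 -4.0 47.9 -5.1 -7.1 1.0 7.7
1 -5.0 48.0 -5.6 -4.0 0.5 7.7
2 -5.5 48.0 -5.8 -0.6 0.3 7.7
3 -5.4 48.0 -5.6 2.6 0.2 7.7
4 -4.9 48.0 -5.2 5.3 0.3 7.7
5 -4.1 48.0 -4.6 7.3 0.4 7.7
6 -3.2 48.0 -3.8 8.4 0.6 7.7
7 -3.2 48.0 -2.9 9.3 -0.3 7.7
8 -2.1 48.0 -1.9 10.0 -0.2 7.7
9 -1.0 48.0 -0.9 9.9 -0.2 7.7
10 -0.1 48.0 0.1 9.2 -0.2 7.7
11 0.7 48.0 0.9 8.1 -0.2 7.7
12 1.5 48.0 1.7 6.7 -0.2 7.7
13 2.1 48.0 2.2 4.9 -0.1 7.7
14 2.1 48.0 2.6 3.2 -0.5 7.7
15 0.7 48.0 2.9 2.5 -2.1 7.7
16 -4.0 48.0 3.2 5.1 -7.3 7.7
17 -7.9 48.0 4.1 12.0 -12.1 7.7
18 -9.2 48.0 5.9 21.1 -15.1 7.7
19 -8.2 48.0 8.5 30.2 -16.7 7.7
20 -6.4 48.0 12.0 38.2 -18.4 7.7
21 -6.4 48.0 16.3 46.0 -22.7 7.7
22 -2.5 48.0 21.4 52.9 -23.8 7.7
23 2.5 48.0 26.9 56.7 -24.4 7.7
24 6.2 48.0 32.7 58.2 -26.4 7.7
25 7.9 48.0 38.5 59.2 -30.6 7.7
26 8.7 48.0 44.6 61.5 -35.9 7.7
27 13.3 48.0 50.9 63.6 -37.6 7.7
28 13.3 48.0 57.4 66.0 -44.1 7.7
29 20.9 48.0 64.1 67.2 -43.1 7.7
[[0.02, -0.1, 0, 0, 0, 0], [0.03, -0.14, 0, 0, 0, 0], [0.03, -0.14, 0, 0, 0, 0], [0.02, -0.09, 0, 0, 0, 0], [0.01, -0.0, 0, 0, 0, 0], [0.0, 0.09, 0, 0, 0, 0]]
endcmd [ 0.5073 -0.0076] end at 16.4
```

Emit:
{"name": "arm_command", "arguments": {
  "steps": [
    [0.02,-0.1,0,0,0,0],
    [0.03,-0.14,0,0,0,0],
    [0.03,-0.14,0,0,0,0],
    [0.02,-0.09,0,0,0,0],
    [0.01,0,0,0,0,0],
    [0,0.09,0,0,0,0]
  ]
}}

```text
clock: 16.4
ee_pos: [0.5052, -0.0082, 0.1276]
ee_rot: [0.002, 0.779, -0.627, -0.002]
contact_force: [-8.5, -0.4, 0.7]
finger_gap: 0.0293
```

```bash
python3 c.py .5073 -.0076 6 5 55 12.6 13.6 17.4 18.3 .048
```

```text
clk 16.4 p,s [48.  -3.1] [48.  -2.6] fit 174 173 v [ 1. 10.] e1,e2 -0.1 -0.6 now s,v -2.1 10.7
predicted [48.0, -3.8, 8.4, 0.6]
q-p 4.0 ee-cmd mm [-2.1 -0.6] [-2.2 -0.5] F fix 8.49 -0.67 z 0.1276 0.7
cost 12.423506789983666
0 -3.2 48.0 -2.1 10.7 -1.1 7.7
1 -1.5 48.0 -1.0 11.2 -0.5 7.7
2 -0.1 48.0 0.1 10.6 -0.2 7.7
3 0.9 48.0 1.1 9.3 -0.2 7.7
4 1.7 48.0 1.9 7.6 -0.3 7.7
5 2.3 48.0 2.6 5.7 -0.3 7.7
6 2.8 48.0 3.0 3.6 -0.2 7.7
7 2.8 48.0 3.3 1.6 -0.4 7.7
8 1.3 48.0 3.4 0.7 -2.1 7.7
9 -3.7 48.0 3.6 3.3 -7.3 7.7
10 -7.9 48.0 4.3 10.2 -12.2 7.7
11 -9.9 48.0 5.9 19.9 -15.7 7.7
12 -10.0 48.0 8.5 30.4 -18.4 7.7
13 -10.0 48.0 12.2 41.0 -22.1 7.7
14 -6.0 48.0 16.8 50.2 -22.8 7.7
15 -0.7 48.0 22.2 55.8 -22.9 7.7
16 3.5 48.0 28.0 58.3 -24.4 7.7
17 5.2 48.0 33.9 60.1 -28.7 7.7
18 4.5 48.0 40.1 63.9 -35.7 7.7
19 4.5 48.0 46.9 70.7 -42.4 7.7
20 12.0 48.0 54.3 76.0 -42.4 7.7
21 20.7 48.0 62.0 75.7 -41.2 7.7
22 28.9 48.0 69.2 69.9 -40.3 7.7
23 36.3 48.0 75.6 59.6 -39.4 7.7
24 41.9 48.0 80.8 46.4 -38.9 7.7
25 41.9 48.0 84.7 33.7 -42.7 7.7
26 45.0 48.0 87.4 22.4 -42.4 7.7
27 47.0 48.0 88.9 10.7 -41.9 7.7
28 47.4 48.0 89.3 -0.6 -41.9 7.7
29 46.2 48.0 88.6 -10.3 -42.5 7.7
[[-0.02, 0.17, 0, 0, 0, 0], [-0.04, 0.31, 0, 0, 0, 0], [-0.05, 0.4, 0, 0, 0, 0], [-0.06, 0.48, 0, 0, 0, 0], [-0.07, 0.54, 0, 0, 0, 0], [-0.08, 0.59, 0, 0, 0, 0]]
endcmd [ 0.5065 -0.0017] end at 17.1
```

Emit:
{"name": "arm_command", "arguments": {
  "steps": [
    [-0.02,0.17,0,0,0,0],
    [-0.04,0.31,0,0,0,0],
    [-0.05,0.4,0,0,0,0],
    [-0.06,0.48,0,0,0,0],
    [-0.07,0.54,0,0,0,0],
    [-0.08,0.59,0,0,0,0]
  ]
}}

```text
clock: 17.1
ee_pos: [0.5044, -0.0023, 0.1275]
ee_rot: [0.002, 0.779, -0.627, -0.002]
contact_force: [-7.2, -2.2, 0.4]
finger_gap: 0.0288
```

```bash
python3 c.py .5065 -.0017 6 5 55 12.6 13.6 17.4 18.3 .048
```

```text
clk 17.1 p,s [48.   2.8] [47.9  3. ] fit 173 174 v [-0.  3.] e1,e2 -0.0 -0.2 now s,v 3.1 1.3
predicted [48.0, 3.0, 3.6, -0.2]
q-p 4.04 ee-cmd mm [-2.1 -0.6] [-2.2 -0.6] F fix 7.39 1.27 z 0.1275 0.4
cost 14.929099198788487
0 2.8 47.9 3.1 1.3 -0.3 7.7
1 0.7 48.0 3.1 0.6 -2.4 7.7
2 -5.1 48.0 3.4 4.1 -8.4 7.7
3 -9.4 48.0 4.2 12.3 -13.7 7.7
4 -10.5 48.0 6.1 22.8 -16.6 7.7
5 -8.7 48.0 9.0 32.8 -17.7 7.7
6 -6.2 48.0 12.8 40.9 -19.0 7.7
7 -6.2 48.0 17.3 48.6 -23.6 7.7
8 -2.7 48.0 22.6 55.8 -25.3 7.7
9 1.4 48.0 28.5 60.6 -27.2 7.7
10 4.0 48.0 34.8 64.2 -30.7 7.7
11 5.9 48.0 41.4 67.8 -35.5 7.7
12 11.4 48.0 48.4 70.2 -36.9 7.7
13 11.4 48.0 55.5 72.9 -44.1 7.7
14 19.9 48.0 62.9 74.1 -43.0 7.7
15 28.7 48.0 70.1 69.5 -41.4 7.7
16 36.0 48.0 76.5 60.0 -40.5 7.7
17 41.8 48.0 81.8 47.3 -39.9 7.7
18 46.0 48.0 85.7 32.9 -39.7 7.7
19 46.0 48.0 88.1 19.4 -42.2 7.7
20 47.3 48.0 89.3 7.6 -42.0 7.7
21 47.6 48.0 89.4 -3.5 -41.8 7.7
22 46.4 48.0 88.5 -13.1 -42.0 7.7
23 44.0 48.0 86.7 -20.3 -42.8 7.7
24 41.1 48.0 84.4 -24.8 -43.3 7.7
25 41.1 48.0 81.7 -28.6 -40.6 7.7
26 37.6 48.0 78.7 -31.4 -41.0 7.7
27 33.8 48.0 75.5 -31.5 -41.7 7.7
28 30.3 48.0 72.5 -29.1 -42.1 7.7
29 27.3 48.0 69.8 -24.9 -42.5 7.7
[[0.03, -0.21, 0, 0, 0, 0], [0.13, -0.78, 0, 0, 0, 0], [0.21, -1.2, 0, 0, 0, 0], [0.25, -1.31, 0, 0, 0, 0], [0.24, -1.13, 0, 0, 0, 0], [0.23, -0.88, 0, 0, 0, 0]]
endcmd [ 0.5088 -0.0105] end at 17.800000000000004
```

Emit:
{"name": "arm_command", "arguments": {
  "steps": [
    [0.03,-0.21,0,0,0,0],
    [0.13,-0.78,0,0,0,0],
    [0.21,-1.2,0,0,0,0],
    [0.25,-1.31,0,0,0,0],
    [0.24,-1.13,0,0,0,0],
    [0.23,-0.88,0,0,0,0]
  ]
}}

```text
clock: 17.8
ee_pos: [0.5066, -0.0114, 0.1275]
ee_rot: [0.003, 0.779, -0.627, -0.002]
contact_force: [-7.5, -2.2, 0.3]
finger_gap: 0.0291
```

```bash
python3 c.py .5088 -.0105 6 5 50 12.6 13.6 17.4 18.3 .048
```

```text
clk 17.8 p,s [48.3  7.7] [48.5  9.3] fit 175 174 v [ 3. 32.] e1,e2 -13.9 -15.5 now s,v 11.1 36.8
predicted [48.0, 12.8, 40.9, -19.0]
q-p 3.98 ee-cmd mm [-2.2 -0.9] [-2.1 -0.6] F fix 7.74 1.29 z 0.1275 0.3
cost 15.63131236632736
0 -6.2 48.3 11.1 36.8 -17.3 7.6
1 -6.1 48.0 15.2 44.0 -21.3 7.6
2 -5.9 48.0 20.1 52.2 -26.0 7.7
3 -5.9 48.0 25.8 61.7 -31.7 7.7
4 -4.5 48.0 32.6 72.2 -37.1 7.7
5 2.9 48.0 40.4 80.3 -37.4 7.7
6 12.3 48.0 48.6 82.2 -36.3 7.7
7 12.3 48.0 56.8 83.1 -44.6 7.7
8 21.9 48.0 65.1 82.5 -43.3 7.7
9 31.6 48.0 73.0 75.6 -41.4 7.7
10 39.4 48.0 79.9 63.6 -40.5 7.7
11 45.4 48.0 85.4 48.5 -40.0 7.7
12 49.4 48.0 89.2 31.9 -39.8 7.7
13 49.4 48.0 91.5 16.5 -42.1 7.7
14 50.3 48.0 92.3 3.0 -42.0 7.7
15 50.0 48.0 91.9 -9.2 -41.8 7.7
16 48.2 48.0 90.3 -19.3 -42.2 7.7
17 44.9 48.0 87.9 -26.5 -43.0 7.7
18 41.4 48.0 85.0 -30.5 -43.6 7.7
19 41.4 48.0 81.8 -33.8 -40.4 7.7
20 37.3 48.0 78.2 -36.1 -40.9 7.7
21 33.0 48.0 74.6 -35.3 -41.7 7.7
22 29.1 48.0 71.3 -32.0 -42.2 7.7
23 25.8 48.0 68.4 -26.6 -42.6 7.7
24 23.4 48.0 66.1 -20.1 -42.8 7.7
25 23.4 48.0 64.5 -13.8 -41.1 7.7
26 22.2 48.0 63.5 -8.3 -41.3 7.7
27 21.5 48.0 63.0 -2.8 -41.5 7.7
28 21.6 48.0 63.0 2.4 -41.4 7.7
29 22.4 48.0 63.5 6.6 -41.1 7.7
[[0.02, 0.01, 0, 0, 0, 0], [0.08, 0.04, 0, 0, 0, 0], [0.18, 0.06, 0, 0, 0, 0], [0.28, 0.21, 0, 0, 0, 0], [0.2, 0.95, 0, 0, 0, 0], [0.05, 1.87, 0, 0, 0, 0]]
endcmd [0.5093 0.0082] end at 18.500000000000004
```

Emit:
{"name": "arm_command", "arguments": {
  "steps": [
    [0.02,0.01,0,0,0,0],
    [0.08,0.04,0,0,0,0],
    [0.18,0.06,0,0,0,0],
    [0.28,0.21,0,0,0,0],
    [0.2,0.95,0,0,0,0],
    [0.05,1.87,0,0,0,0]
  ]
}}

```text
clock: 18.5
ee_pos: [0.5072, 0.007, 0.1273]
ee_rot: [0.003, 0.779, -0.627, -0.002]
contact_force: [-7.1, -2.1, -1.6]
finger_gap: 0.0287
```

```bash
python3 c.py .5093 .0082 6 5 50 12.6 13.6 17.4 18.3 .047
```

```text
clk 18.5 p,s [48.6 44.4] [48.2 48.2] fit 172 174 v [-7. 76.] e1,e2 -32.1 -35.9 now s,v 51.9 74.9
predicted [48.0, 48.6, 82.2, -36.3]
q-p 3.82 ee-cmd mm [-2.1 -1.2] [-2.  -0.3] F fix 7.3 1.17 z 0.1273 -1.6
cost 13.722484632474327
0 12.3 47.3 51.9 74.9 -39.7 7.5
1 17.8 47.0 59.4 73.8 -41.5 7.5
2 25.1 47.0 66.5 69.5 -41.4 7.5
3 32.0 47.0 73.0 61.5 -41.1 7.5
4 37.8 47.0 78.5 50.5 -40.8 7.5
5 42.4 47.0 82.8 37.6 -40.5 7.5
6 45.4 47.0 85.8 23.7 -40.3 7.5
7 45.4 47.0 87.3 10.8 -41.9 7.5
8 45.9 47.0 87.7 -0.5 -41.9 7.5
9 45.3 47.0 87.1 -10.5 -41.8 7.5
10 43.4 47.0 85.5 -18.6 -42.1 7.5
11 40.5 47.0 83.3 -24.1 -42.8 7.5
12 37.4 47.0 80.7 -27.0 -43.3 7.5
13 37.4 47.0 77.9 -29.2 -40.5 7.5
14 33.9 47.0 74.8 -30.6 -40.9 7.5
15 30.2 47.0 71.8 -29.6 -41.6 7.5
16 27.1 47.0 69.0 -26.4 -42.0 7.5
17 24.4 47.0 66.7 -21.6 -42.3 7.5
18 22.4 47.0 64.9 -15.9 -42.5 7.5
19 22.4 47.0 63.6 -10.5 -41.2 7.5
20 21.5 47.0 62.8 -5.7 -41.3 7.5
21 21.1 47.0 62.6 -1.0 -41.5 7.5
22 21.3 47.0 62.7 3.3 -41.4 7.5
23 22.1 47.0 63.3 6.8 -41.2 7.5
24 23.1 47.0 64.1 9.2 -41.0 7.5
25 23.1 47.0 65.1 11.2 -42.0 7.5
26 24.5 47.0 66.4 12.8 -41.8 7.5
27 26.1 47.0 67.7 13.3 -41.6 7.5
28 27.6 47.0 69.0 12.6 -41.4 7.5
29 29.0 47.0 70.2 11.1 -41.1 7.5
[[-0.05, 0.55, 0, 0, 0, 0], [-0.15, 1.27, 0, 0, 0, 0], [-0.24, 1.95, 0, 0, 0, 0], [-0.32, 2.53, 0, 0, 0, 0], [-0.38, 2.98, 0, 0, 0, 0], [-0.43, 3.29, 0, 0, 0, 0]]
endcmd [0.505  0.0411] end at 19.200000000000003
```

Emit:
{"name": "arm_command", "arguments": {
  "steps": [
    [-0.05,0.55,0,0,0,0],
    [-0.15,1.27,0,0,0,0],
    [-0.24,1.95,0,0,0,0],
    [-0.32,2.53,0,0,0,0],
    [-0.38,2.98,0,0,0,0],
    [-0.43,3.29,0,0,0,0]
  ]
}}

```text
clock: 19.2
ee_pos: [0.5027, 0.0402, 0.1272]
ee_rot: [0.003, 0.779, -0.627, -0.002]
contact_force: [-6.9, -3.1, -1.0]
finger_gap: 0.0292
```

```bash
python3 c.py .5050 .0411 6 5 50 12.6 13.6 17.4 18.3 .047
```

```text
clk 19.2 p,s [46.3 86.5] [46.  87.6] fit 174 174 v [-5. 21.] e1,e2 -41.1 -42.1 now s,v 88.2 9.6
predicted [47.0, 85.8, 23.7, -40.3]
q-p 4.31 ee-cmd mm [-2.3 -0.9] [-2.2 -0.8] F fix 7.21 2.18 z 0.1272 -1.0
cost 13.067177615837714
0 45.5 45.8 88.2 9.6 -42.8 7.6
1 46.4 46.8 88.6 -0.8 -42.1 7.7
2 46.1 47.0 87.9 -10.7 -41.7 7.5
3 44.5 47.0 86.3 -19.4 -41.8 7.5
4 41.7 47.0 83.9 -25.8 -42.2 7.5
5 38.1 47.0 81.1 -29.3 -43.0 7.5
6 34.6 47.0 78.1 -30.0 -43.5 7.5
7 34.6 47.0 75.1 -30.2 -40.5 7.5
8 31.2 47.0 72.1 -29.9 -40.9 7.5
9 27.7 47.0 69.2 -27.4 -41.5 7.5
10 24.9 47.0 66.7 -23.1 -41.9 7.5
11 22.7 47.0 64.8 -17.7 -42.1 7.5
12 21.2 47.0 63.3 -11.7 -42.1 7.5
13 21.2 47.0 62.5 -6.1 -41.3 7.5
14 20.9 47.0 62.2 -1.2 -41.3 7.5
15 20.9 47.0 62.4 3.2 -41.4 7.5
16 21.6 47.0 62.9 7.0 -41.3 7.5
17 22.8 47.0 63.8 9.7 -41.0 7.5
18 24.0 47.0 64.8 11.2 -40.8 7.5
19 24.0 47.0 66.0 12.4 -42.0 7.5
20 25.5 47.0 67.3 13.3 -41.8 7.5
21 27.1 47.0 68.7 13.1 -41.6 7.5
22 28.5 47.0 69.9 12.0 -41.4 7.5
23 29.8 47.0 71.0 10.1 -41.3 7.5
24 30.7 47.0 71.9 7.7 -41.2 7.5
25 30.7 47.0 72.5 5.4 -41.8 7.5
26 31.2 47.0 72.9 3.4 -41.8 7.5
27 31.5 47.0 73.1 1.3 -41.7 7.5
28 31.5 47.0 73.2 -0.6 -41.7 7.5
29 31.3 47.0 73.0 -2.3 -41.7 7.5
[[0.07, 0.11, 0, 0, 0, 0], [0.08, 0.08, 0, 0, 0, 0], [0.1, -0.08, 0, 0, 0, 0], [0.15, -0.36, 0, 0, 0, 0], [0.21, -0.71, 0, 0, 0, 0], [0.27, -1.06, 0, 0, 0, 0]]
endcmd [0.5077 0.0305] end at 19.900000000000002
```

Emit:
{"name": "arm_command", "arguments": {
  "steps": [
    [0.07,0.11,0,0,0,0],
    [0.08,0.08,0,0,0,0],
    [0.1,-0.08,0,0,0,0],
    [0.15,-0.36,0,0,0,0],
    [0.21,-0.71,0,0,0,0],
    [0.27,-1.06,0,0,0,0]
  ]
}}

```text
clock: 19.9
ee_pos: [0.5054, 0.0292, 0.1272]
ee_rot: [0.003, 0.779, -0.627, -0.002]
contact_force: [-6.2, -4.0, -1.0]
finger_gap: 0.0286
```

```bash
python3 c.py .5077 .0305 6 5 50 12.6 13.6 17.4 18.3 .047 | head -20
python3 - <<'E'
from plan import *
# exit sim: p and s dynamics with penalty contact, ball path candidate
L=json.load(open('log.json'));m=L[-1]['meas'];cmd=np.array(L[-1]['cmd'])
X0=(cmd-R0)@EX-.004;Y0=(cmd-R0)@EY
v=(np.array(m[2:])-np.array(m[:2]))/.05
def ex(dx,dy,Mx=5.5,My=4.7):
    p,s=m[2]+v[0]*.05,m[3]+v[1]*.05;vp,vs=v
    dt=.0005;out=[];N=len(dx)*200+3000
    kx=np.r_[0,dx]/1000;ky=np.r_[0,dy]/1000;bad=0
    for i in range(N):
        tt=min(i*dt/.1,len(dx)-1e-6);k=int(tt);a=tt-k
        X=X0+kx[k]+(kx[k+1]-kx[k])*a;Y=Y0+ky[k]+(ky[k+1]-ky[k])*a
        d=np.array([p-X,s-Y]);D=np.hypot(*d);n=d/D
        f=max(0,1e4*(.165-D)-60*(vp*n[0]+vs*n[1])*(D<.165)) if D<.165 else 0
        ap=(-160*p-28*vp+f*n[0])/Mx;as_=(-28*s-5*vs+f*n[1])/My
        vp+=ap*dt;vs+=as_*dt;p+=vp*dt;s+=vs*dt
        e=Y-s
        if abs(e)<.025 and D<.195 and p<.019: bad+=1
        if i%100==0 and i<len(dx)*200+600: out.append((round(i*dt,2),round(p*1e3,1),round(s*1e3,1),round(e*1e3,1),round(D*1e3,1),round(f,1)))
    return out,bad
dx=-np.array([1,3,7,13,21,30,40,50,60,68,74,78,80]);dy=-np.array([3,8,15,22,30,38,46,54,61,67,71,74,75])
for My in(4.0,5.2):
    o,b=ex(dx,dy,My=My);print('bad',b)
    for r in o: print(*r)
w=np.outer(dx,EX)+np.outer(dy,EY);print((w/10).round(2).tolist())
E
```

```text
clk 19.9 p,s [46.9 77.9] [47.1 76.2] fit 175 174 v [  5. -34.] e1,e2 -43.3 -41.6 now s,v 74.5 -34.8
predicted [47.0, 78.1, -30.0, -43.5]
q-p 4.73 ee-cmd mm [-2.3 -1.3] [-2.4 -1.6] F fix 6.66 3.24 z 0.1272 -1.0
cost 12.227972818317195
0 34.6 47.5 74.5 -34.8 -39.8 7.5
1 30.3 47.0 71.0 -34.4 -40.6 7.4
2 26.2 47.0 67.7 -31.0 -41.5 7.5
3 23.1 47.0 64.9 -25.4 -41.8 7.5
4 21.0 47.0 62.8 -18.7 -41.8 7.5
5 19.6 47.0 61.3 -11.8 -41.8 7.5
6 18.9 47.0 60.6 -5.0 -41.7 7.5
7 18.9 47.0 60.5 1.2 -41.6 7.5
8 19.4 47.0 60.9 6.5 -41.5 7.5
9 20.4 47.0 61.8 10.7 -41.4 7.5
10 21.9 47.0 63.1 13.6 -41.2 7.5
11 23.7 47.0 64.5 15.1 -40.8 7.5
12 25.5 47.0 66.0 15.2 -40.5 7.5
13 25.5 47.0 67.5 15.1 -42.0 7.5
14 27.2 47.0 69.0 14.7 -41.8 7.5
15 28.9 47.0 70.4 13.3 -41.5 7.5
bad 1554
0.0 47.3 74.5 -39.9 164.1 9.2
0.05 47.4 72.7 -39.6 164.6 5.2
0.1 46.7 70.7 -39.1 164.3 8.5
0.15 46.0 68.7 -39.6 164.6 5.3
0.2 44.7 66.4 -39.8 164.5 7.3
0.25 42.9 64.0 -40.9 165.0 4.2
0.3 40.4 61.2 -41.6 164.6 7.5
0.35 37.8 58.4 -42.3 165.2 0
0.4 34.3 55.0 -42.4 164.7 7.2
0.45 31.0 51.7 -43.1 165.6 0
0.5 26.5 47.6 -43.0 165.1 0
0.55 2
[... 1039 characters left out ...]
166.4 0
0.75 4.9 27.2 -42.6 167.3 0
0.8 1.7 22.2 -41.6 168.8 0
0.85 -1.0 17.1 -40.0 170.7 0
0.9 -3.0 12.0 -38.4 173.2 0
0.95 -4.3 7.0 -36.4 175.4 0
1.0 -5.1 2.1 -34.5 178.2 0
1.05 -5.3 -2.6 -31.8 180.3 0
1.1 -5.2 -7.0 -29.4 183.0 0
1.15 -4.8 -11.1 -26.8 185.0 0
1.2 -4.1 -14.9 -24.5 187.3 0
1.25 -3.4 -18.3 -21.6 188.7 0
1.3 -2.6 -21.3 -19.1 190.2 0
1.35 -1.8 -23.8 -16.6 190.8 0
1.4 -1.1 -26.0 -14.4 191.3 0
1.45 -0.4 -27.7 -12.7 191.8 0
1.5 0.1 -29.0 -11.4 192.3 0
1.55 0.5 -29.8 -10.6 192.6 0
[[-0.06, -0.31], [-0.2, -0.83], [-0.51, -1.58], [-1.02, -2.34], [-1.71, -3.24], [-2.51, -4.14], [-3.4, -5.06], [-4.29, -5.98], [-5.2, -6.8], [-5.92, -7.49], [-6.47, -7.96], [-6.82, -8.31], [-7.01, -8.43]]
```

Emit:
{"name": "arm_command", "arguments": {
  "steps": [
    [-0.06,-0.31,0,0,0,0],
    [-0.2,-0.83,0,0,0,0],
    [-0.51,-1.58,0,0,0,0],
    [-1,-2.44,0,0,0,0],
    [-1.7,-3.43,0,0,0,0],
    [-2.56,-4.55,0,0,0,0],
    [-3.6,-5.8,0,0,0,0],
    [-4.86,-7.06,0,0,0,0],
    [-6.2,-8.3,0,0,0,0],
    [-7.6,-9.5,0,0,0,0],
    [-9,-10.6,0.2,0,0,0],
    [-10.2,-11.4,0.6,0,0,0],
    [-11.1,-12.1,1,0,0,0],
    [-11.7,-12.4,1.5,0,0,0],
    [-11.9,-12.6,2,0,0,0],
    [-11.9,-12.6,2,0,0,0]
  ]
}}

```text
clock: 21.6
ee_pos: [0.3895, -0.0955, 0.1493]
ee_rot: [-0.001, 0.779, -0.627, 0.001]
contact_force: [-0.3, 0.4, -3.4]
finger_gap: 0.0287
```

Emit:
{"name": "arm_command", "arguments": {
  "steps": [
    [0,0,0,0,0,0],
    [0,0,0,0,0,0],
    [0,0,0,0,0,0],
    [0,0,0,0,0,0],
    [0,0,0,0,0,0],
    [0,0,0,0,0,0],
    [0,0,0,0,0,0],
    [0,0,0,0,0,0],
    [0,0,0,0,0,0],
    [0,0,0,0,0,0],
    [0,0,0,0,0,0],
    [0,0,0,0,0,0],
    [0,0,0,0,0,0],
    [0,0,0,0,0,0],
    [0,0,0,0,0,0],
    [0,0,0,0,0,0],
    [0,0,0,0,0,0],
    [0,0,0,0,0,0],
    [0,0,0,0,0,0],
    [0,0,0,0,0,0]
  ]
}}

```text
clock: 23.6
ee_pos: [0.3887, -0.0953, 0.1483]
ee_rot: [0.0, 0.779, -0.627, 0.0]
contact_force: [-0.5, -0.6, -2.5]
finger_gap: 0.0289
```

Emit:
{"name": "arm_command", "arguments": {
  "steps": [
    [0,0,0,0,0,0],
    [0,0,0,0,0,0],
    [0,0,0,0,0,0],
    [0,0,0,0,0,0],
    [0,0,0,0,0,0],
    [0,0,0,0,0,0],
    [0,0,0,0,0,0],
    [0,0,0,0,0,0],
    [0,0,0,0,0,0],
    [0,0,0,0,0,0],
    [0,0,0,0,0,0],
    [0,0,0,0,0,0],
    [0,0,0,0,0,0],
    [0,0,0,0,0,0],
    [0,0,0,0,0,0],
    [0,0,0,0,0,0],
    [0,0,0,0,0,0],
    [0,0,0,0,0,0],
    [0,0,0,0,0,0],
    [0,0,0,0,0,0]
  ]
}}

```text
clock: 25.6
ee_pos: [0.3887, -0.0953, 0.1483]
ee_rot: [0.0, 0.779, -0.627, 0.0]
contact_force: [-0.7, 0.1, -2.5]
finger_gap: 0.029
```

Emit:
{"name": "arm_command", "arguments": {
  "steps": [
    [0,0,0,0,0,0],
    [0,0,0,0,0,0],
    [0,0,0,0,0,0],
    [0,0,0,0,0,0],
    [0,0,0,0,0,0],
    [0,0,0,0,0,0],
    [0,0,0,0,0,0],
    [0,0,0,0,0,0],
    [0,0,0,0,0,0],
    [0,0,0,0,0,0],
    [0,0,0,0,0,0],
    [0,0,0,0,0,0],
    [0,0,0,0,0,0],
    [0,0,0,0,0,0],
    [0,0,0,0,0,0],
    [0,0,0,0,0,0],
    [0,0,0,0,0,0],
    [0,0,0,0,0,0],
    [0,0,0,0,0,0],
    [0,0,0,0,0,0]
  ]
}}

```text
clock: 27.6
ee_pos: [0.3887, -0.0953, 0.1483]
ee_rot: [0.0, 0.779, -0.627, 0.0]
contact_force: [-0.9, 0.5, -2.8]
finger_gap: 0.0287
```

Emit:
{"name": "arm_command", "arguments": {
  "steps": [
    [0,0,0,0,0,0],
    [0,0,0,0,0,0],
    [0,0,0,0,0,0],
    [0,0,0,0,0,0],
    [0,0,0,0,0,0],
    [0,0,0,0,0,0],
    [0,0,0,0,0,0],
    [0,0,0,0,0,0],
    [0,0,0,0,0,0],
    [0,0,0,0,0,0],
    [0,0,0,0,0,0],
    [0,0,0,0,0,0],
    [0,0,0,0,0,0],
    [0,0,0,0,0,0],
    [0,0,0,0,0,0],
    [0,0,0,0,0,0],
    [0,0,0,0,0,0],
    [0,0,0,0,0,0],
    [0,0,0,0,0,0],
    [0,0,0,0,0,0]
  ]
}}

```text
clock: 29.6
ee_pos: [0.3887, -0.0952, 0.1483]
ee_rot: [0.0, 0.779, -0.627, 0.0]
contact_force: [0.4, 0.3, -3.0]
finger_gap: 0.0293
```

Run:
```python
from plan import *
g=[0,0]
for i in range(5):
    t=state()['clock'];im=get_image('scene');g,k,e=meas('scene',im,g);print(t,(g*1e3).round(1),k,e)
s=state();print(s['ee_pos'],s['contact_force'],s['finger_gap'])
cv2.imwrite('pics/end.png',im)
for t in('tool','roller','glue','tin','tape'): print(t,[(np.round(d['xyz'],3).tolist(),round(d['conf'],2)) for d in mark_of('scene',t)][:3])
```

```text
29.6 [-0.1 -0.2] 174 0.0005837173372582605
29.65 [-0.2 -0.2] 174 0.0005299738185661484
29.7 [-0.1 -0.2] 174 0.0005596834003036705
29.75 [-0.  -0.2] 174 0.0005873043340109824
29.8 [ 0.  -0.1] 175 0.0005907271884533494
[ 0.38873711 -0.09524175  0.14834444] [ 0.85345043 -0.59314608 -2.00283803] 0.02889099918870247
tool [([0.386, -0.096, 0.08], 0.75), ([0.294, -0.317, 0.003], 0.69), ([0.481, -0.354, 0.001], 0.56)]
roller [([0.291, -0.317, 0.023], 0.84), ([0.482, -0.353, 0.024], 0.76), ([0.385, -0.098, 0.103], 0.72)]
glue [([0.408, 0.335, 0.004], 0.62), ([0.482, -0.008, 0.084], 0.62)]
tin [([0.604, 0.438, -0.004], 0.74), ([0.482, 0.032, 0.084], 0.25)]
tape [([0.595, -0.472, -0.0], 0.85)]
```

View pics/end.png

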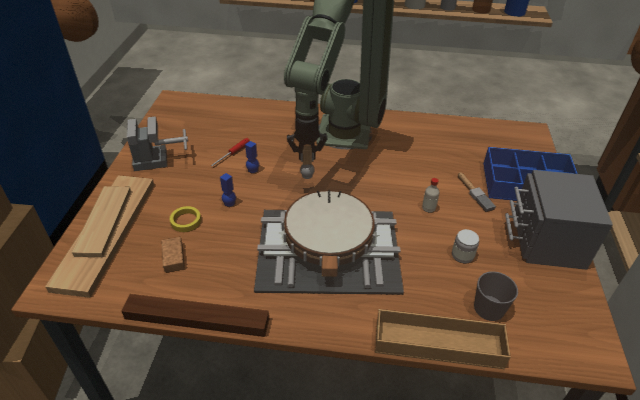

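The tool is held upright (ball at 308,170), well clear of the rim. The rim is at rest in its middle position, and the glue, tin and tape are where they were. Handing in.

Run:
```python
from workcell import *
print(close_job()); print(state()['clock'])
```

```text
the job is handed in; nothing more can be done
None
the job is handed in; nothing more can be done
```

The binding is pressed at all three marks and the job is handed in, at about 30 s on the robot's clock. It reported no verdict. I picked up the wooden-handled roller, not the blue look-alikes. I kept the ball on its marks by measuring the rim in the scene camera every 0.5 to 0.8 s and replanning the next stretch.

| Mark | Time on the mark | Ball offset from rim centre | Pressure |
|---|---|---|---|
| Left | about 1.7 s | 36 to 44 mm left | about 7.5 N |
| Middle | about 3.5 s | within 3 mm, except 6 to 9 mm while rolling on | about 8 N |
| Right | about 1.5 s | 32 to 43 mm right | about 7.5 N |

- **Basis for the table:** dwell times and pressures are worked out from the plan, the measured press and the spring rate. Offsets come from snapshots at the measuring moments, not a continuous record.
- **Stops:** the most sway I measured was 91 mm left or right, and the most press about 49 mm. Both are well off the stops.
- **Last checks:** the rim was at rest within 0.3 mm of its rest position in both directions. The ball was about 0.10 m above the bench and about 0.25 m from the rim's centre, with the tool upright in the grip. The glue, tin and tape were all within a few mm of where they started.
- **What disagreed:** while the ball was rolling between marks, the rim lagged my model by 4 to 8 mm, probably slight rolling friction; the feedback corrected it. A fit for the rim's mass gave no usable value, so I kept the nominal mass. The wrist force was noisy, by about 0.5 to 1 N, and its sideways part read up to about 1 N off the model near the end. It also showed a few newtons of vertical force while pressing.

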